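Turn round the gluing jig

TASK

The parts cups clamped in the gluing jig have cured: for each of them lift the spring-loaded hold-down finger up out of the cup by its knob, swing it aside, take the cup out and nest it upright on the short stack of finished cups behind the vice. Then load the two freshly glued cups that wait singly left of the vice: stand each upright between the dowels of a free station of the jig, swing that station's finger back over it and let it down into the middle of the cup so that the spring clamps it. Leave the tape roll and the padlock where they lie.

Things in the scene. Friction and masses are not known exactly. Their poses are not given: they have to be found in the camera images.
- jig: gluing jig: grey painted metal plate 135 x 360 x 12 mm screwed to the bench, three stations in a row. Origin: on the bench under it, 60 mm behind its front edge, midway along; x away from the robot, y along the row to the left station. Stations lie 115 mm apart at x = -25 mm; behind each, at x = +50 mm, a spring housing (29 mm across, 54 mm high over the bench) carries its hold-down finger
- station_left (a point): left station: point on the plate's top face, 12 mm over the bench, where the middle of a cup's foot belongs. Three round-topped dowels, 6 mm thick and 8 mm high, stand round it and centre the 34 mm foot with 2.5 mm of play
- knob_left (a point): middle of the round black knob (26 mm across, 27 mm high) on top of the left finger, on the upright axis about which the finger turns; 95 mm over the bench when the finger is down on a cup. The top of the finger's arm lies 21 mm below this point: fingertips at most 18 mm below it clear the arm at any yaw
- lift_left (a joint): height of the left finger, m: 0 on the floor of a cup in the station, -0.005 at the lower stop (no cup under it), 0.042 at the upper stop. Spring and weight push it down, about 5 N at 0, 9 N at the top; it drops when let go. Its rubber foot, 18 mm across, hangs from the arm 75 mm from the axis and clears a cup's rim from 0.034 up
- swing_left (a joint): turn of the left finger about its knob's axis, rad: 0 with the arm over the station (towards the robot), growing anticlockwise seen from above to 1.57 at the stop, where the arm lies along the plate towards the right, clear of the station. Friction (0.05 N m) keeps it where it is left; twist the knob to turn it
- station_middle (a point): middle station: point on the plate's top face, 12 mm over the bench, where the middle of a cup's foot belongs. Three round-topped dowels, 6 mm thick and 8 mm high, stand round it and centre the 34 mm foot with 2.5 mm of play
- knob_middle (a point): middle of the round black knob (26 mm across, 27 mm high) on top of the middle finger, on the upright axis about which the finger turns; 95 mm over the bench when the finger is down on a cup. The top of the finger's arm lies 21 mm below this point: fingertips at most 18 mm below it clear the arm at any yaw
- lift_middle (a joint): height of the middle finger, m: 0 on the floor of a cup in the station, -0.005 at the lower stop (no cup under it), 0.042 at the upper stop. Spring and weight push it down, about 5 N at 0, 9 N at the top; it drops when let go. Its rubber foot, 18 mm across, hangs from the arm 75 mm from the axis and clears a cup's rim from 0.034 up
- swing_middle (a joint): turn of the middle finger about its knob's axis, rad: 0 with the arm over the station (towards the robot), growing anticlockwise seen from above to 1.57 at the stop, where the arm lies along the plate towards the right, clear of the station. Friction (0.05 N m) keeps it where it is left; twist the knob to turn it
- station_right (a point): right station: point on the plate's top face, 12 mm over the bench, where the middle of a cup's foot belongs. Three round-topped dowels, 6 mm thick and 8 mm high, stand round it and centre the 34 mm foot with 2.5 mm of play
- knob_right (a point): middle of the round black knob (26 mm across, 27 mm high) on top of the right finger, on the upright axis about which the finger turns; 95 mm over the bench when the finger is down on a cup. The top of the finger's arm lies 21 mm below this point: fingertips at most 18 mm below it clear the arm at any yaw
- lift_right (a joint): height of the right finger, m: 0 on the floor of a cup in the station, -0.005 at the lower stop (no cup under it), 0.042 at the upper stop. Spring and weight push it down, about 5 N at 0, 9 N at the top; it drops when let go. Its rubber foot, 18 mm across, hangs from the arm 75 mm from the axis and clears a cup's rim from 0.034 up
- swing_right (a joint): turn of the right finger about its knob's axis, rad: 0 with the arm over the station (towards the robot), growing anticlockwise seen from above to 1.57 at the stop, where the arm lies along the plate towards the right, clear of the station. Friction (0.05 N m) keeps it where it is left; twist the knob to turn it
- cup_left: cured cup, at first clamped in the left station. All cups are alike: round steel, 62 mm across the rim, tapering to 42 mm, wall 2.3 mm, on a black rubber magnet foot 34 mm across, 13 mm high; 47 mm high in all, inner floor at 16 mm, 90 g. Origin: middle of the foot's underside, z up out of the mouth. Nested cups step up 16 mm: grip across the outside within 14 mm of the rim
- cup_middle: cured cup, at first clamped in the middle station; shape, size and origin as cup_left. One of the three cured cups may be absent: its station is then empty, with the finger down
- cup_right: cured cup, at first clamped in the right station; shape, size and origin as cup_left. One of the three cured cups may be absent: its station is then empty, with the finger down
- fresh_near: freshly glued cup, shape, size and origin as cup_left, standing by itself on the bench to the left of the vice (which is 168 mm high: carry things over it well above that), the nearer of two to the robot at the start
- fresh_far: the other freshly glued cup, alike, standing by itself a hand's breadth beyond the nearer one
- stack_bottom: lower of the two finished cups (shape, size and origin as cup_left) that already stand nested as a short stack on the bench behind the vice
- stack_top: upper cup of that short stack, 16 mm above the lower one
- tape_black: bystander: roll of black tape, 66 mm across, 18 mm high, lying on the bench between the jig and the stack
- padlock: bystander: brass padlock, 42 x 72 x 18 mm, lying on the bench left of the stack

How it is judged (in metres and radians):
At the end, for the whole second after the job is handed in: All cured cups and the stack's upper cup are nested on its bottom cup: within 12 mm of its axis, upright, at rest, at most 70 mm above it. Each fresh cup is upright within 6 mm of a station point, its finger down on it (lift within 4 mm of 0, swing under 0.12 rad) (horizontal distance between each of stack_top, cup_left, cup_middle, cup_right and stack_bottom below 0.012 m and angle between each of stack_top, cup_left, cup_middle, cup_right's own z axis and vertical below 0.08 rad and linear speed of each of stack_top, cup_left, cup_middle, cup_right, stack_bottom below 0.03 m/s and z of stack_top in the frame of stack_bottom between 0.012 and 0.07 m and z of cup_left in the frame of stack_bottom between 0.012 and 0.07 m and z of cup_middle in the frame of stack_bottom between 0.012 and 0.07 m and z of cup_right in the frame of stack_bottom between 0.012 and 0.07 m and angle between each of stack_bottom, fresh_near, fresh_far's own z axis and vertical below 0.06 rad and height (world z) of stack_bottom between -0.004 and 0.005 m and ((horizontal distance between fresh_near and station_left below 0.006 m and z of fresh_near in the frame of station_left between -0.003 and 0.004 m and value of joint lift_left between -0.003 and 0.004 m and value of joint swing_left below 0.12 rad) or (horizontal distance between fresh_near and station_middle below 0.006 m and z of fresh_near in the frame of station_middle between -0.003 and 0.004 m and value of joint lift_middle between -0.003 and 0.004 m and value of joint swing_middle below 0.12 rad) or (horizontal distance between fresh_near and station_right below 0.006 m and z of fresh_near in the frame of station_right between -0.003 and 0.004 m and value of joint lift_right between -0.003 and 0.004 m and value of joint swing_right below 0.12 rad)) and ((horizontal distance between fresh_far and station_left below 0.006 m and z of fresh_far in the frame of station_left between -0.003 and 0.004 m and value of joint lift_left between -0.003 and 0.004 m and value of joint swing_left below 0.12 rad) or (horizontal distance between fresh_far and station_middle below 0.006 m and z of fresh_far in the frame of station_middle between -0.003 and 0.004 m and value of joint lift_middle between -0.003 and 0.004 m and value of joint swing_middle below 0.12 rad) or (horizontal distance between fresh_far and station_right below 0.006 m and z of fresh_far in the frame of station_right between -0.003 and 0.004 m and value of joint lift_right between -0.003 and 0.004 m and value of joint swing_right below 0.12 rad))); the robot touches nothing.
It fails at once if the tape roll is pushed more than 30 mm (distance of tape_black from where it was at the start of the episode above 0.03 m).
It fails at once if the padlock is pushed more than 30 mm (distance of padlock from where it was at the start of the episode above 0.03 m).
Of cup_left, cup_middle, cup_right only 2 to 3 are there at a start; the rules pass over those that are not, and their reading is None.
At some moment in a run one of fresh_near, fresh_far may be knocked a few centimetres aside while the robot is not near it.
Once in a run the grip may slacken for a moment while it holds something.
It also fails if it takes over 210 s, if anything falls off the work surface, if the arm or the gripper's body presses on something with over 40 N, if the wrist force passes 120 N, or if a joint passes its speed limit or range.

ROBOT

A 6-joint arm with a two-finger parallel gripper is mounted at the origin on a cart in front of the work surface, level with it; the furniture and walls round the work are solid. World frame = base frame: x ahead of the robot, y to its left, z up, the work surface at z = 0. Lengths are in mm, angles in degrees, forces in N, time in s.
With the tool pointing down it reaches from about 350 to 850 mm from the base axis. Payload 8.1 kg.
Tool frame: the origin (TCP) lies midway between the tips of the shut fingers; the grasp point (between the pads) lies 19 mm behind it (r.pinch_z is the distance from the TCP to the grasp point, in mm); z points along the fingers, y is the line along which they close (so a half turn about z gives the same grasp; the last joint's range is limited). The gripper opens to 85 mm and grips with 20 to 120 N. Pads are 22 mm wide; open, the fingers measure 114 mm over their backs; the gripper's body (76 mm by 85 mm) begins 54 mm behind the grasp point. The pads swing forward as they close: fully open they stand 13 mm farther back than shut.
Start: joints at [65.523, 7.471, 85.268, -0, 87.261, -4.893], TCP at [201.089, 565.304, 231.292] pointing down, gripper open.
Joint ranges: [-169.43, 169.43], [-51.17, 129.36], [1.28, 143.12], [-76.62, 256.62], [0, 156.53], [-152.29, 152.29]. Speed limits (degrees/s): [136.94, 136.94, 159.86, 180, 180, 180].

INTERFACE

Orientations are given as [roll, pitch, yaw] about the fixed x, y, z axes, in that order (R = Rz(yaw) Ry(pitch) Rx(roll)).
In Python, from bench import sensors, optics, job, r gives the robot as it stands.
- The arm moves only by the tool play_rows, never from a script. Its argument "motion" is a list that holds one entry, the list of rows, each a list of 6 numbers: the shift along the tool's x, y, z in cm, then the turn, a rotation vector about the tool's x, y, z in degrees. In form: [[[x, y, z, ax, ay, az], ...]]. A call has 1 to 5 rows; each row is the pose to reach, as a shift and turn from the pose commanded when the call began, along the tool's axes at that moment; what a row does not reach only later rows make up. A row lasts 1/10 s, in which the tool goes at most 50 mm and 8.59 degrees, less where a joint would pass 70% of its speed; a pose out of reach is approached as far as the arm can. A call with a gripper value outside its range is refused whole. "jaw" is the opening, from 0 (shut) to 1 (fully open), set as the call begins (left out, the last holds). The fingers move at their own pace and stop on an object; "squeeze" is the grip in N (left out, the last holds). Time passes only in rows, so rows that repeat a pose let the fingers close. It gives the time, the measured TCP pose, the force, the opening and the grip force at its end, in the units of the state.
- sensors.sense(): the state, without advancing time (a new reading comes with each control period).
- optics.snapshot(name): name is "scene" or "top" or "wrist"; returns a dict with "pixels" (400x640x3 uint8, red, green, blue), "mtx" (3x3 intrinsics, pixels), "k1" (the pictures are not rectified: a ray, as slopes to the right and down, at radius r is drawn at 1 + k1 r^2 times it, then the intrinsics apply), "R" (3x3) and "t" (3): a world point X has camera coordinates R X + t; the wrist camera has in their place "T_tool_cam" (4x4, takes a point from camera to tool coordinates, whose origin is the TCP and whose axes are the flange's). Camera axes: x right, y down, z forward; pixel columns grow to the right and rows downward; lengths in mm; the calibration is good to about 2 mm. A picture is of the moment at which its call begins: read the wrist's pose just before it. There is no depth.
- job.hand_in(): hands the job in; it is judged then, once.
The state is a dict: "time": time; "joint_pos": joint angles; "qd": joint speeds; "joint_efforts": joint torques, N m; "tool_pos": TCP position; "tcp_rot": TCP orientation; "ft_force": force on the tool from outside, world axes, zero at the start; "wrist_torque": the same for the moment, N m; "finger_gap": finger opening in mm; "grip_force": force on a finger pad.
Only numpy, scipy, OpenCV 4.12 (cv2) and the standard library are available. Lean on these libraries where they do the work, as an engineer would, in place of code of your own. Each camera call takes 0.05 s, during which the arm holds its last target. There are 200 camera calls.

## Working session

There is one attempt and no reset: what is moved stays moved. The work goes in short steps, Python scripts to look and compute and a tool call to move; the robot and the scene stay as the last step left them, time stands still between calls to the robot, and variables do not carry over. Pictures are saved under pics/ and viewed, at most 14 in all, crops included, and the job is handed in when it is done.

Besides the shell and the picture viewer there is one more tool, called after "Emit:" by a JSON object that holds its "fn" and its "kwargs", one argument or row to a line. play_rows: Moves the arm, as the interface text tells. Its arguments: {"type":"object","properties":{"motion":{"type":"array","items":{"type":"array","items":{"type":"array","items":{"type":"number"}}}},"jaw":{"type":"number"},"squeeze":{"type":"number"}},"required":["motion"]}

```bash
mkdir -p pics; ls
cat > h.py <<'E'
import numpy as np, cv2
from bench import sensors, optics, job, r
def snap(n,f=None):
    s=sensors.sense(); d=optics.snapshot(n)
    if f: cv2.imwrite('pics/'+f,cv2.cvtColor(d['pixels'],cv2.COLOR_RGB2BGR))
    if n=='wrist':
        from scipy.spatial.transform import Rotation as Ro
        T=np.eye(4);T[:3,:3]=Ro.from_euler('xyz',s['tcp_rot'],degrees=True).as_matrix();T[:3,3]=s['tool_pos']
        W=T@np.array(d['T_tool_cam']); R=W[:3,:3].T; d['R']=R; d['t']=-R@W[:3,3]
    return {k:np.array(v) for k,v in d.items() if k in('pixels','mtx','k1','R','t')}
def world(d,u,v,z):
    # pixel -> world point at height z
    K=d['mtx'];p=np.array([(u-K[0,2])/K[0,0],(v-K[1,2])/K[1,1]]);q=p.copy()
    for _ in range(20): q=p/(1+d['k1']*(q@q))
    ray=d['R'].T@np.array([q[0],q[1],1]);c=-d['R'].T@d['t']
    return c+ray*(z-c[2])/ray[2]
def pix(d,X):
    c=d['R']@np.array(X,float)+d['t'];q=c[:2]/c[2];q=q*(1+d['k1']*(q@q));K=d['mtx']
    return K[0,0]*q[0]+K[0,2],K[1,1]*q[1]+K[1,2]
E
python3 - <<'E'
from h import *
for n in('scene','top','wrist'):
    d=snap(n,n+'0.png'); print(n,(-d['R'].T@d['t']).round(),d['R'].round(2).tolist(),d['mtx'][0,0],d['k1'])
print(sensors.sense())
E
```

```text
pics
scene [-82. 446. 414.] [[-0.62, -0.78, 0.01], [-0.29, 0.22, -0.93], [0.73, -0.58, -0.37]] 367.8456677422482 -0.06972968648904401
top [ 376.  -47. 1298.] [[0.02, -1.0, -0.0], [-0.99, -0.02, -0.13], [0.13, 0.01, -0.99]] 439.2561914875288 -0.10896544563753816
wrist [137. 588. 374.] [[0.34, 0.94, -0.0], [0.91, -0.32, 0.27], [0.25, -0.09, -0.96]] 327.45448398664325 -0.057094797491848606
{'time': 0.15, 'joint_pos': array([ 6.55241805e+01,  7.50589819e+00,  8.53156072e+01, -1.15409858e-03,
        8.72627147e+01, -4.89373050e+00]), 'qd': array([-0.02727718, -0.13919459, -0.20212065, -0.03649965,  0.09047882,
        0.02618409]), 'joint_efforts': array([ 6.25913490e-04, -5.70059788e+01, -5.01162207e+01, -2.06260138e-04,
        9.45175183e-03,  7.89846285e-05]), 'tool_pos': array([200.90587936, 564.90270704, 230.47148061]), 'tcp_rot': array([-1.79915989e+02, -6.03614574e-03,  1.60417963e+02]), 'ft_force': array([ 0.03511487, -0.20589266, -0.26800216]), 'wrist_torque': array([-0.02244336,  0.05632055, -0.01604901]), 'grip_force': 0.0, 'finger_gap': 85.30581946464648}
```

View pics/top0.png

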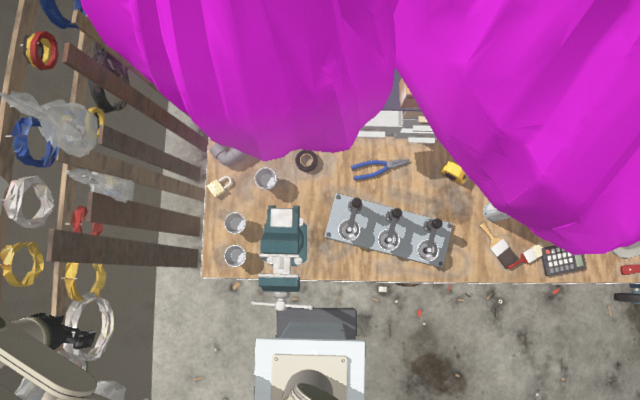

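View pics/scene0.png

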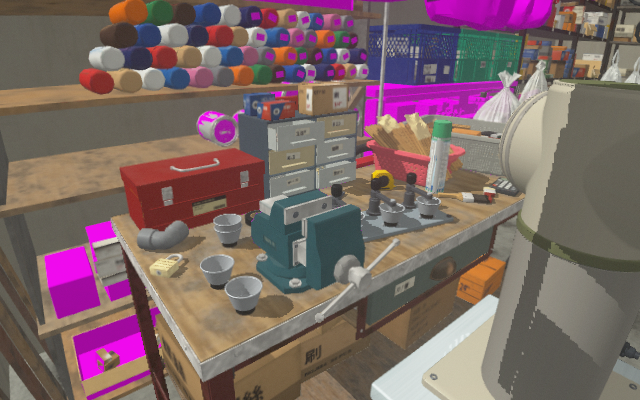

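Run:
```python
from h import *
d=snap('top'); im=cv2.cvtColor(d['pixels'],cv2.COLOR_RGB2BGR)
cv2.imwrite('pics/c1.png',cv2.resize(im[145:275,315:460],None,fx=5,fy=4.5,interpolation=cv2.INTER_CUBIC)[:600])
for n,u,v,z in [('stack',265,178,63),('far',235,222,47),('near',235,255,47),('kl',356,204,95),('km',396,214,95),('kr',438,226,95),('tape',307,161,18),('padlock',220,187,10),
 ('vice',269,208,168),('vice',305,240,168),('jigBL',337,194,12),('jigFL',328,236,12),('jigFR',447,266,12),('jigBR',452,226,12)]: print(n,world(d,u,v,z).round())
```

```text
stack [612. 139.  63.]
far [485. 223.  47.]
near [391. 219.  47.]
kl [ 538. -121.   95.]
km [ 513. -232.   95.]
kr [ 482. -348.   95.]
tape [675.  23.  18.]
padlock [592. 282.  10.]
vice [513. 110. 168.]
vice [432.  14. 168.]
jigBL [578. -69.  12.]
jigFL [453. -45.  12.]
jigFR [ 372. -395.   12.]
jigBR [ 490. -411.   12.]
```

View pics/c1.png

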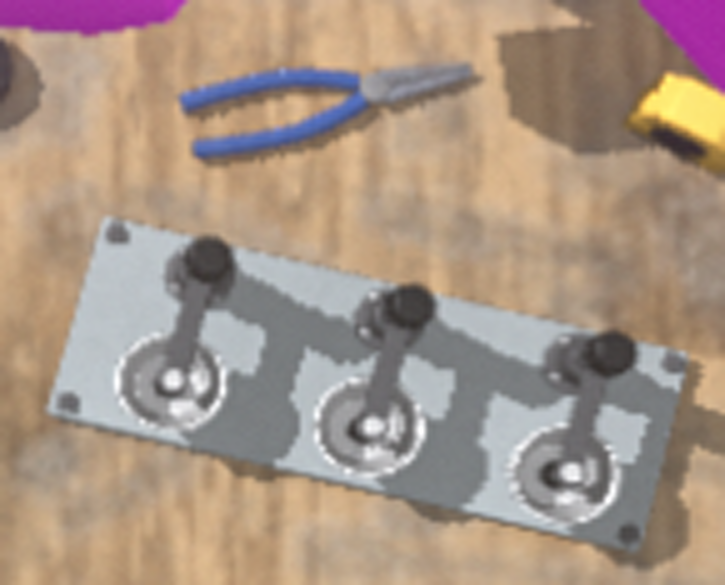

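```bash
cat > fit.py <<'E'
from h import *
def fit(loc,W):
    # rigid 2D fit: world = p + R(yaw) loc
    loc=np.array(loc,float);W=np.array(W)[:,:2];a=loc.mean(0);b=W.mean(0)
    A=(loc-a)@[1,1j];B=(W-b)@[1,1j];y=np.angle((A.conj()*B).sum())
    c,s=np.cos(y),np.sin(y);Rm=np.array([[c,-s],[s,c]]);p=b-Rm@a
    return p,y,Rm,(loc@Rm.T+p-W)
LK=[(50,115),(50,0),(50,-115)];LC=[(-25,115),(-25,0),(-25,-115)]
E
python3 - <<'E'
from fit import *
d=snap('top')
K=[world(d,u,v,108) for u,v in[(357.2,202.3),(397.2,213),(437,223.7)]]
C=[world(d,u,v,59) for u,v in[(349.4,229.7),(389,239.7),(428,250.1)]]
p,y,Rm,e=fit(LK+LC,K+C);print(p,np.degrees(y),e.round(1).tolist())
for l in LK+LC: print(l,(p+Rm@l).round(1))
E
```

```text
[ 466.58001549 -221.97229288] -13.472386769853385 [[0.6, 1.2], [0.9, -0.8], [1.2, -3.0], [-0.5, 0.8], [-1.3, 1.3], [-0.9, 0.5]]
(50, 115) [ 542.  -121.8]
(50, 0) [ 515.2 -233.6]
(50, -115) [ 488.4 -345.5]
(-25, 115) [ 469.1 -104.3]
(-25, 0) [ 442.3 -216.1]
(-25, -115) [ 415.5 -328. ]
```

Emit:
{"fn": "play_rows", "kwargs": {
  "motion": [
    [[0, 0, 0, 0, 0, -6.1]]
  ],
  "jaw": 1
}}

```text
time: 0.35
tool_pos: [201.0, 565.2, 231.0]
tcp_rot: [-180.0, -0.0, 166.5]
ft_force: [0.5, -0.0, -0.5]
finger_gap: 85.6
grip_force: 0.0
```

Emit:
{"fn": "play_rows", "kwargs": {
  "motion": [
    [[-4, -4, -1, 0, 0, 0], [-8, -8, -2, 0, 0, 0], [-12, -12, -2, 0, 0, 0], [-15, -15, -2, 0, 0, 0], [-17, -17, -2, 0, 0, 0]]
  ]
}}

```text
time: 0.85
tool_pos: [327.7, 358.3, 251.5]
tcp_rot: [180.0, 0.0, 166.5]
ft_force: [0.6, 0.5, -0.5]
finger_gap: 85.9
grip_force: 0.0
```

Emit:
{"fn": "play_rows", "kwargs": {
  "motion": [
    [[-3, -3, 0, 0, 0, 0], [-7, -7, 0, 0, 0, 0], [-11, -11, 0, 0, 0, 0], [-14, -14, 0, 0, 0, 0], [-17, -17, 0, 0, 0, 0]]
  ]
}}

```text
time: 1.35
tool_pos: [453.2, 153.4, 251.5]
tcp_rot: [180.0, 0.0, 166.5]
ft_force: [0.5, 1.1, 0.7]
finger_gap: 85.4
grip_force: 0.0
```

Emit:
{"fn": "play_rows", "kwargs": {
  "motion": [
    [[0, 0, 0, 0, 0, 0], [0, 0, 0, 0, 0, 0]]
  ]
}}

```text
time: 1.55
tool_pos: [452.7, 154.4, 251.1]
tcp_rot: [180.0, -0.0, 166.3]
ft_force: [0.1, 1.4, 0.4]
finger_gap: 85.4
grip_force: 0.0
```

```bash
cat >> fit.py <<'E'
P=np.array([466.6,-222.]);Y=np.radians(-13.47);RM=np.array([[np.cos(Y),-np.sin(Y)],[np.sin(Y),np.cos(Y)]])
def jig(w): return RM.T@(np.array(w)[:2]-P)
def where():
    s=sensors.sense();print('t',round(s['time'],2),'jig',jig(s['tool_pos']).round(1),'z',round(s['tool_pos'][2],1),'yawrel',round(s['tcp_rot'][2]+13.47,2),'F',s['ft_force'].round(1),'gap',round(s['finger_gap'],1),'grip',round(s['grip_force'],1),'j6',round(s['joint_pos'][5]));return s
E
python3 - <<'E'
from fit import *
where();d=snap('wrist','w1.png')
for w in[(391,219,47),(485,223,47),(612,139,63)]:print(np.round(pix(d,w)),jig(w).round())
E
```

```text
t 1.55 jig [-101.2  362.8] z 251.1 yawrel 179.8 F [0.1 1.4 0.4] gap 85.4 grip 0.0 j6 -64
[366. 102.] [-176.  411.]
[387. 188.] [-86. 437.]
[339. 311.] [ 57. 385.]
```

View pics/w1.png

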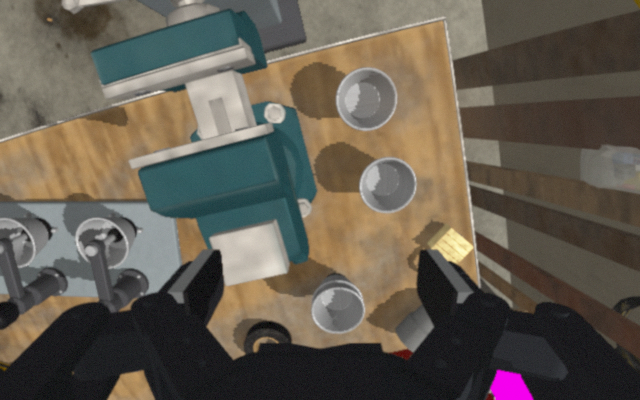

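Emit:
{"fn": "play_rows", "kwargs": {
  "motion": [
    [[-2, -5, 0, 0, 0, 0], [-4, -10, 0, 0, 0, 0], [-6, -15, 0, 0, 0, 0], [-8, -20, 0, 0, 0, 0], [-10, -24, 0, 0, 0, 0]]
  ]
}}

```text
time: 2.1
tool_pos: [491.7, -91.3, 251.6]
tcp_rot: [180.0, 0.0, 166.7]
ft_force: [2.2, 1.2, 0.6]
finger_gap: 85.5
grip_force: 0.0
```

Emit:
{"fn": "play_rows", "kwargs": {
  "motion": [
    [[-0.5, -4, 0, 0, 0, 0], [-1, -8, 0, 0, 0, 0], [-1, -10, 0, 0, 0, 0], [-1, -12, 0, 0, 0, 0], [-1, -12, 0, 0, 0, 0]]
  ]
}}

```text
time: 2.6
tool_pos: [473.3, -210.7, 251.2]
tcp_rot: [-180.0, -0.0, 166.5]
ft_force: [-0.1, -0.3, -0.5]
finger_gap: 85.4
grip_force: 0.0
```

Emit:
{"fn": "play_rows", "kwargs": {
  "motion": [
    [[0, 0, 0, 0, 0, 0], [0, 0, 0, 0, 0, 0], [0, 0, 0, 0, 0, 0]]
  ]
}}

```text
time: 2.9
tool_pos: [473.8, -209.1, 251.4]
tcp_rot: [180.0, 0.0, 166.6]
ft_force: [-0.4, 0.1, -0.5]
finger_gap: 85.5
grip_force: 0.0
```

Run:
```python
from fit import *
where();d=snap('wrist','w2.png')
for l,z in[((50,115),108),((50,0),108),((50,-115),108),((-25,115),59),((-25,0),59),((-25,-115),59)]:
    w=P+RM@l;print(l,np.round(pix(d,[*w,z]),1))
s=dict(d)
# stack/fresh from w1 pose
from scipy.spatial.transform import Rotation as Ro
dd=optics.snapshot('wrist');T=np.eye(4);T[:3,:3]=Ro.from_euler('xyz',[180,0,166.4],degrees=True).as_matrix();T[:3,3]=[452.7,154.4,251.1]
W=T@np.array(dd['T_tool_cam']);s['R']=W[:3,:3].T;s['t']=-s['R']@W[:3,3]
for u,v,z in[(366.5,99,47),(388,186,47),(338,311,63)]:
    w=world(s,u,v,z);print(w.round(1),jig(w).round(1))
```

```text
t 2.9 jig [ 4.  14.2] z 251.4 yawrel 180.1 F [-0.4  0.1 -0.5] gap 85.5 grip 0.0 j6 -106
(50, 115) [425.9 234.9]
(50, 0) [304. 235.]
(50, -115) [182.8 234.5]
(-25, 115) [417.4 148.9]
(-25, 0) [305.4 148.6]
(-25, -115) [193.9 148.9]
[387.9 219.8  47. ] [-179.4  411.3]
[482.9 224.3  47. ] [-88.1 437.8]
[612.4 138.1  63. ] [ 57.9 384.1]
```

View pics/w2.png

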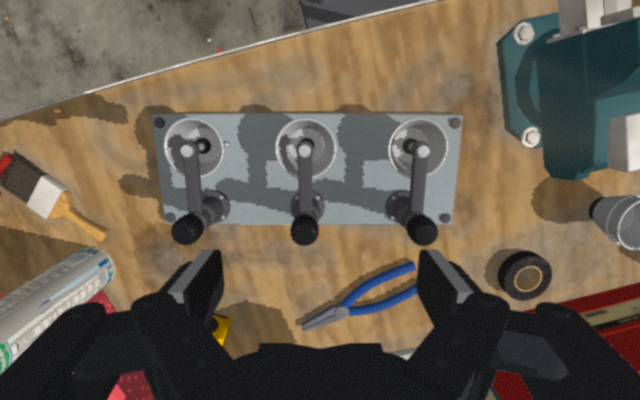

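Emit:
{"fn": "play_rows", "kwargs": {
  "motion": [
    [[-1.5, 3, 0, 0, 0, 8], [-3, 6, 1, 0, 0, 16], [-4.5, 10, 3, 0, 0, 24], [-4.5, 10.1, 4, 0, 0, 32], [-4.5, 10.1, 5, 0, 0, 40]]
  ]
}}

```text
time: 3.5
tool_pos: [541.1, -120.8, 200.3]
tcp_rot: [-180.0, -0.1, 126.4]
ft_force: [-0.5, -0.8, 0.4]
finger_gap: 85.8
grip_force: 0.0
```

Emit:
{"fn": "play_rows", "kwargs": {
  "motion": [
    [[0, 0, 0, 0, 0, 8], [0, 0, 0, 0, 0, 16], [0, 0, 0, 0, 0, 24], [0, 0, 0, 0, 0, 32], [0, 0, 0, 0, 0, 40]]
  ]
}}

```text
time: 4.0
tool_pos: [540.8, -122.3, 201.3]
tcp_rot: [-180.0, -0.0, 86.2]
ft_force: [0.0, 0.9, 0.2]
finger_gap: 85.4
grip_force: 0.0
```

Emit:
{"fn": "play_rows", "kwargs": {
  "motion": [
    [[0, 0, 0, 0, 0, 5], [0, 0, 0, 0, 0, 10], [0, 0, 0, 0, 0, 10], [0, 0, 0, 0, 0, 10]]
  ]
}}

```text
time: 4.4
tool_pos: [540.8, -122.4, 201.3]
tcp_rot: [180.0, -0.0, 76.7]
ft_force: [-0.1, -0.4, -0.5]
finger_gap: 85.8
grip_force: 0.0
```

Run:
```python
from fit import *
where();d=snap('wrist','w3.png')
print(np.round(pix(d,[*(P+RM@(49,115)),108]),1))
im=cv2.cvtColor(d['pixels'],cv2.COLOR_RGB2BGR);g=im.max(2)
cv2.imwrite('pics/w3.png',im[100:400,120:520])
```

```text
t 4.4 jig [ 48.9 114.1] z 201.3 yawrel 90.16 F [-0.1 -0.4 -0.5] gap 85.8 grip 0.0 j6 -5
[321.2 201.1]
```

View pics/w3.png

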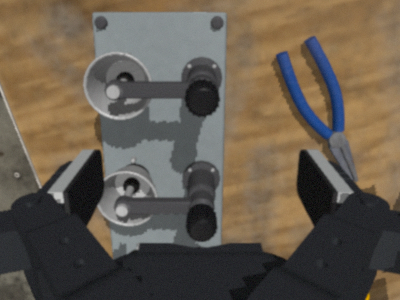

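Emit:
{"fn": "play_rows", "kwargs": {
  "motion": [
    [[0.1, 0, 4, 0, 0, 0], [0.1, 0, 8, 0, 0, 0], [0.1, 0, 11, 0, 0, 0], [0.1, 0, 12, 0, 0, 0], [0.1, 0, 12, 0, 0, 0]]
  ]
}}

```text
time: 4.95
tool_pos: [539.7, -121.3, 79.8]
tcp_rot: [-179.8, -0.0, 76.6]
ft_force: [-0.9, -0.2, 0.5]
finger_gap: 85.3
grip_force: 0.0
```

Emit:
{"fn": "play_rows", "kwargs": {
  "motion": [
    [[0, 0, 0, 0, 0, 0], [0, 0, 0, 0, 0, 0], [0, 0, 0, 0, 0, 0], [0, 0, 0, 0, 0, 0], [0, 0, 0, 0, 0, 0]]
  ],
  "jaw": 0,
  "squeeze": 50
}}

```text
time: 5.45
tool_pos: [542.5, -122.2, 82.8]
tcp_rot: [179.8, 0.0, 76.5]
ft_force: [3.3, -1.3, 2.8]
finger_gap: 24.4
grip_force: 50.0
```

Emit:
{"fn": "play_rows", "kwargs": {
  "motion": [
    [[0, 0, 0, 0, 0, 0], [0, 0, 0, 0, 0, 0], [0, 0, 0, 0, 0, 0], [0, 0, 0, 0, 0, 0], [0, 0, 0, 0, 0, 0]]
  ]
}}

```text
time: 5.95
tool_pos: [542.5, -122.2, 82.7]
tcp_rot: [179.8, 0.0, 76.5]
ft_force: [4.8, -1.6, 3.9]
finger_gap: 24.5
grip_force: 50.2
```

```bash
python3 -c "
from fit import *
where()"
```

```text
t 5.95 jig [ 50.6 114.7] z 82.7 yawrel 89.99 F [ 4.8 -1.6  3.9] gap 24.5 grip 50.2 j6 -4
```

Emit:
{"fn": "play_rows", "kwargs": {
  "motion": [
    [[0, 0.15, -1, 0, 0, 0], [0, 0.15, -2, 0, 0, 0], [0, 0.15, -3, 0, 0, 0], [0, 0.15, -3.9, 0, 0, 0], [0, 0.15, -3.9, 0, 0, 0]]
  ]
}}

```text
time: 6.45
tool_pos: [542.2, -122.1, 120.1]
tcp_rot: [-180.0, 0.0, 76.5]
ft_force: [4.6, -1.0, -8.5]
finger_gap: 24.4
grip_force: 49.7
```

Emit:
{"fn": "play_rows", "kwargs": {
  "motion": [
    [[0, 0, 0, 0, 0, -6], [0, 0, 0, 0, 0, -12], [0, 0, 0, 0, 0, -18], [0, 0, 0, 0, 0, -24], [0, 0, 0, 0, 0, -30]]
  ]
}}

```text
time: 6.95
tool_pos: [541.7, -121.9, 118.6]
tcp_rot: [-179.9, -0.1, 106.8]
ft_force: [5.0, -1.8, -8.2]
finger_gap: 24.4
grip_force: 49.7
```

Run:
```python
from fit import *
where();d=snap('scene');im=cv2.cvtColor(d['pixels'],cv2.COLOR_RGB2BGR)
cv2.imwrite('pics/s3.png',cv2.resize(im[130:260,300:480],None,fx=4,fy=4))
```

```text
t 6.95 jig [ 49.7 114.9] z 118.6 yawrel 120.23 F [ 5.  -1.8 -8.2] gap 24.4 grip 49.7 j6 -35
```

View pics/s3.png

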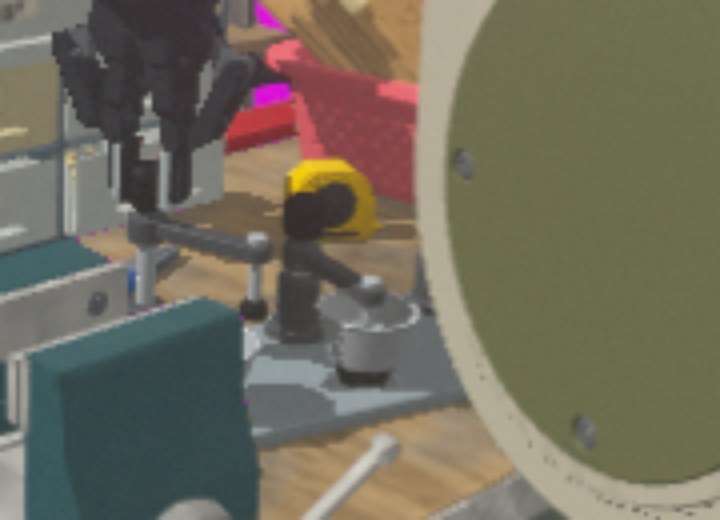

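Emit:
{"fn": "play_rows", "kwargs": {
  "motion": [
    [[0, 0, 0, 0, 0, -6], [0, 0, 0, 0, 0, -12], [0, 0, 0, 0, 0, -18], [0, 0, 0, 0, 0, -24], [0, 0, 0, 0, 0, -30]]
  ]
}}

```text
time: 7.5
tool_pos: [541.4, -122.0, 118.6]
tcp_rot: [-179.9, -0.1, 136.6]
ft_force: [3.4, -1.8, -9.2]
finger_gap: 24.0
grip_force: 49.7
```

Emit:
{"fn": "play_rows", "kwargs": {
  "motion": [
    [[0, 0, 0, 0, 0, -6], [0, 0, 0, 0, 0, -12], [0, 0, 0, 0, 0, -18], [0, 0, 0, 0, 0, -24], [0, 0, 0, 0, 0, -30]]
  ]
}}

```text
time: 8.0
tool_pos: [541.1, -122.2, 118.5]
tcp_rot: [-180.0, -0.2, 166.6]
ft_force: [2.4, -3.3, -8.5]
finger_gap: 24.1
grip_force: 49.8
```

Emit:
{"fn": "play_rows", "kwargs": {
  "motion": [
    [[0, 0, 1, 0, 0, 0], [0, 0, 2, 0, 0, 0], [0, 0, 3, 0, 0, 0], [0, 0, 3.9, 0, 0, 0], [0, 0, 3.9, 0, 0, 0]]
  ]
}}

```text
time: 8.5
tool_pos: [541.5, -122.1, 79.3]
tcp_rot: [-180.0, -0.1, 166.4]
ft_force: [0.4, -4.9, -4.5]
finger_gap: 24.1
grip_force: 50.2
```

Emit:
{"fn": "play_rows", "kwargs": {
  "motion": [
    [[0, 0, 0, 0, 0, 0], [0, 0, 0, 0, 0, 0], [0, 0, 0, 0, 0, 0], [0, 0, 0, 0, 0, 0], [0, 0, 0, 0, 0, 0]]
  ],
  "jaw": 1
}}

```text
time: 9.0
tool_pos: [542.7, -122.0, 81.8]
tcp_rot: [180.0, 0.0, 166.5]
ft_force: [0.4, -0.0, 0.3]
finger_gap: 85.7
grip_force: 0.0
```

Emit:
{"fn": "play_rows", "kwargs": {
  "motion": [
    [[0, 0, -4, 0, 0, 0], [0, 0, -7, 0, 0, 0], [2.5, 0, -7, 0, 0, 0], [5, 0, -7, 0, 0, 0], [7.6, 0, -7, 0, 0, 0]]
  ]
}}

```text
time: 9.5
tool_pos: [468.0, -104.2, 151.7]
tcp_rot: [-180.0, 0.0, 166.5]
ft_force: [-1.2, 0.1, 0.6]
finger_gap: 85.2
grip_force: 0.0
```

Emit:
{"fn": "play_rows", "kwargs": {
  "motion": [
    [[0, 0, 0, 0, 0, 0], [0, 0, 0, 0, 0, 0]]
  ]
}}

```text
time: 9.7
tool_pos: [468.8, -104.4, 151.8]
tcp_rot: [-180.0, 0.1, 166.5]
ft_force: [-0.1, 0.0, 0.1]
finger_gap: 85.6
grip_force: 0.0
```

Run:
```python
from fit import *
where();d=snap('wrist','w4.png')
im=cv2.cvtColor(d['pixels'],cv2.COLOR_RGB2BGR);cv2.imwrite('pics/w4.png',im)
print(np.round(pix(d,[*(P+RM@(-26,115)),59]),1))
```

```text
t 9.7 jig [-25.3 114.9] z 151.8 yawrel 179.98 F [-0.1  0.   0.1] gap 85.6 grip 0.0 j6 -95
[319.4 201.8]
```

View pics/w4.png

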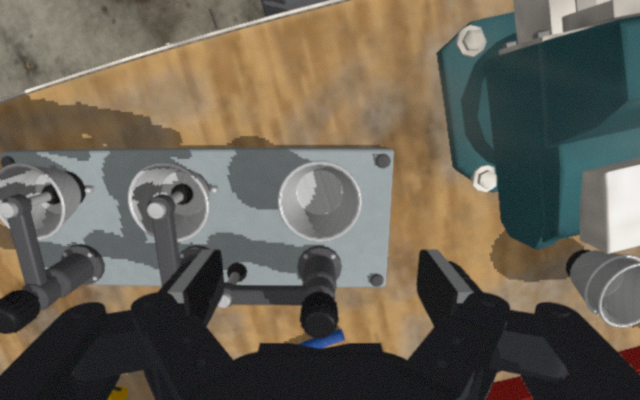

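Emit:
{"fn": "play_rows", "kwargs": {
  "motion": [
    [[0, 0, 4, 0, 0, 0], [0, 0, 7, 0, 0, 0], [0, 0, 9, 0, 0, 0], [0, 0, 11, 0, 0, 0], [0, 0, 11, 0, 0, 0]]
  ]
}}

```text
time: 10.25
tool_pos: [466.9, -103.8, 38.4]
tcp_rot: [180.0, -0.3, 166.5]
ft_force: [-1.3, -0.1, -0.2]
finger_gap: 85.3
grip_force: 0.0
```

Emit:
{"fn": "play_rows", "kwargs": {
  "motion": [
    [[0, 0, 0, 0, 0, 0], [0, 0, 0, 0, 0, 0], [0, 0, 0, 0, 0, 0], [0, 0, 0, 0, 0, 0], [0, 0, 0, 0, 0, 0]]
  ],
  "jaw": 0,
  "squeeze": 40
}}

```text
time: 10.75
tool_pos: [470.2, -105.0, 43.6]
tcp_rot: [-180.0, 0.2, 166.5]
ft_force: [-2.0, 0.1, 5.8]
finger_gap: 58.4
grip_force: 41.8
```

Emit:
{"fn": "play_rows", "kwargs": {
  "motion": [
    [[0, 0, -1, 0, 0, 0], [0, 0, -3, 0, 0, 0], [0, 0, -6, 0, 0, 0], [0, 0, -10, 0, 0, 0], [0, 0, -14, 0, 0, 0]]
  ]
}}

```text
time: 11.25
tool_pos: [468.3, -104.3, 183.9]
tcp_rot: [-180.0, 0.0, 166.5]
ft_force: [1.5, -1.3, -0.6]
finger_gap: 58.4
grip_force: 43.0
```

Emit:
{"fn": "play_rows", "kwargs": {
  "motion": [
    [[0, 0, -3, 0, 0, 0], [0, 0, -6, 0, 0, 0], [0, 0, -6, 0, 0, 0]]
  ]
}}

```text
time: 11.55
tool_pos: [471.2, -105.2, 248.3]
tcp_rot: [-179.9, 0.6, 166.5]
ft_force: [1.0, -0.3, 0.1]
finger_gap: 58.6
grip_force: 43.0
```

Run:
```python
from fit import *
where();d=snap('wrist','w5.png')
d=snap('scene');im=cv2.cvtColor(d['pixels'],cv2.COLOR_RGB2BGR)
cv2.imwrite('pics/s5.png',cv2.resize(im[80:230,270:450],None,fx=3,fy=3))
```

```text
t 11.55 jig [-22.8 114.6] z 248.3 yawrel 179.99 F [ 1.  -0.3  0.1] gap 58.6 grip 43.0 j6 -95
```

View pics/s5.png

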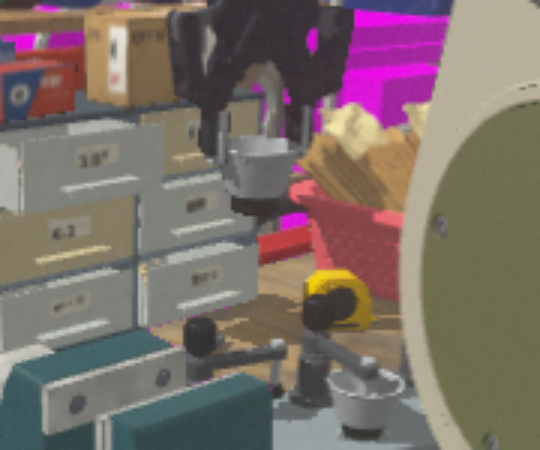

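Emit:
{"fn": "play_rows", "kwargs": {
  "motion": [
    [[-0.5, 3, 0, 0, 0, 0], [-2, 7, 0, 0, 0, 0], [-4, 11, 0, 0, 0, 0], [-5, 15, 0, 0, 0, 0], [-6, 19, 0, 0, 0, 0]]
  ]
}}

```text
time: 12.15
tool_pos: [570.9, 67.9, 239.6]
tcp_rot: [-180.0, -0.1, 166.5]
ft_force: [0.2, 0.2, 0.1]
finger_gap: 58.4
grip_force: 43.1
```

Emit:
{"fn": "play_rows", "kwargs": {
  "motion": [
    [[-1, 3, 0, 0, 0, 0], [-2, 6, 0, 0, 0, 0], [-2.3, 8, 0, 0, 0, 0], [-2.3, 8, 0, 0, 0, 0], [-2.3, 8, 0, 0, 0, 0]]
  ]
}}

```text
time: 12.65
tool_pos: [611.3, 138.8, 239.6]
tcp_rot: [-179.9, -0.1, 166.6]
ft_force: [-0.5, 0.1, 0.2]
finger_gap: 58.1
grip_force: 43.1
```

Run:
```python
from fit import *
where();d=snap('wrist','w6.png')
print(np.round(pix(d,[*(P+RM@(57.5,384.5)),63]),1))
d=snap('scene');im=cv2.cvtColor(d['pixels'],cv2.COLOR_RGB2BGR)
a=cv2.imread('pics/w6.png')[60:400,130:530]
b=cv2.resize(im[90:270,120:360],None,fx=1.66,fy=1.66)
c=np.zeros((340,800,3),np.uint8);c[:,:400]=a;c[:b.shape[0],400:400+b.shape[1]]=b
cv2.imwrite('pics/c6.png',c)
```

```text
t 12.65 jig [ 56.7 384.6] z 239.6 yawrel 180.04 F [-0.5  0.1  0.2] gap 58.1 grip 43.1 j6 -68
[319.4 180.9]
```

View pics/c6.png

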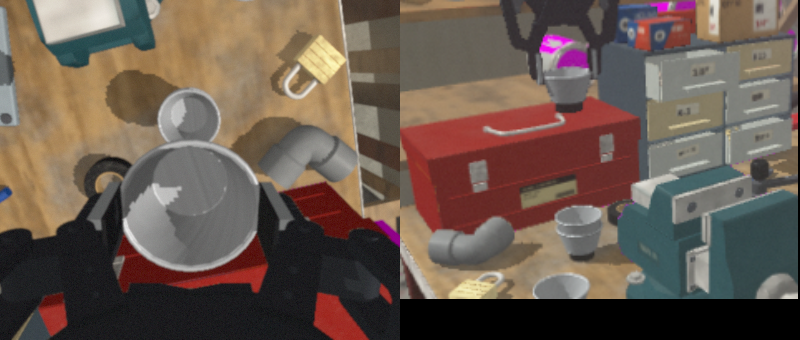

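Run:
```python
from fit import *
d=snap('scene')
for u,v,z in[(264,201,0),(138,225,0)]: w=world(d,u,v,z);print(w.round(),jig(w).round())
d=snap('wrist')
for u,v in[(400,260),(460,245),(480,243)]:
  for z in(0,60,100,130): w=world(d,u,v,z);print(u,z,w.round(),jig(w).round())
```

```text
[783. -58.   0.] [270. 233.]
[839. 281.   0.] [246. 576.]
400 0 [752. 211.   0.] [177. 487.]
400 60 [720. 202.  60.] [147. 471.]
400 100 [698. 196. 100.] [128. 461.]
400 130 [682. 192. 130.] [113. 453.]
460 0 [750. 290.   0.] [156. 564.]
460 60 [718. 269.  60.] [130. 536.]
460 100 [697. 255. 100.] [113. 517.]
460 130 [681. 244. 130.] [100. 503.]
480 0 [754. 316.   0.] [154. 590.]
480 60 [721. 290.  60.] [128. 558.]
480 100 [699. 274. 100.] [111. 536.]
480 130 [683. 261. 130.] [ 98. 520.]
```

Emit:
{"fn": "play_rows", "kwargs": {
  "motion": [
    [[0.2, 0, 4, 0, 0, 0], [0.2, 0, 8, 0, 0, 0], [0.2, 0, 11, 0, 0, 0], [0.2, 0, 13, 0, 0, 0], [0.2, 0, 14, 0, 0, 0]]
  ]
}}

```text
time: 13.35
tool_pos: [608.5, 138.3, 98.7]
tcp_rot: [-179.9, -0.2, 166.5]
ft_force: [0.5, 0.4, -1.1]
finger_gap: 58.4
grip_force: 43.1
```

Emit:
{"fn": "play_rows", "kwargs": {
  "motion": [
    [[0, 0, 1, 0, 0, 0], [0, 0, 2, 0, 0, 0], [0, 0, 2.8, 0, 0, 0], [0, 0, 3.4, 0, 0, 0], [0, 0, 3.4, 0, 0, 0]]
  ]
}}

```text
time: 13.85
tool_pos: [609.8, 139.2, 66.6]
tcp_rot: [-180.0, -0.0, 166.5]
ft_force: [0.9, -0.1, -1.6]
finger_gap: 58.4
grip_force: 43.1
```

Run:
```python
from fit import *
where()
```

```text
t 13.85 jig [ 55.2 384.6] z 66.6 yawrel 179.99 F [ 0.9 -0.1 -1.6] gap 58.4 grip 43.1 j6 -68
```

Emit:
{"fn": "play_rows", "kwargs": {
  "motion": [
    [[0, 0, 0.2, 0, 0, 0], [0, 0, 0.2, 0, 0, 0]]
  ]
}}

```text
time: 14.05
tool_pos: [610.5, 139.3, 65.7]
tcp_rot: [180.0, 0.0, 166.5]
ft_force: [0.3, 0.7, 0.4]
finger_gap: 58.4
grip_force: 43.1
```

Emit:
{"fn": "play_rows", "kwargs": {
  "motion": [
    [[0, 0, 0, 0, 0, 0], [0, 0, 0, 0, 0, 0], [0, 0, 0, 0, 0, 0], [0, 0, 0, 0, 0, 0], [0, 0, 0, 0, 0, 0]]
  ],
  "jaw": 1
}}

```text
time: 14.55
tool_pos: [610.3, 139.3, 65.4]
tcp_rot: [180.0, 0.0, 166.5]
ft_force: [0.1, 0.2, 0.6]
finger_gap: 85.5
grip_force: 0.0
```

Emit:
{"fn": "play_rows", "kwargs": {
  "motion": [
    [[0, 0, -3, 0, 0, 0], [0, 0, -7, 0, 0, 0], [0, 0, -11, 0, 0, 0], [0, 0, -14, 0, 0, 0], [0, 0, -14, 0, 0, 0]]
  ]
}}

```text
time: 15.05
tool_pos: [613.3, 139.8, 212.2]
tcp_rot: [179.8, 0.5, 166.5]
ft_force: [0.9, -0.1, 0.1]
finger_gap: 85.4
grip_force: 0.0
```

```bash
cat >> fit.py <<'E'
def cups(d,z,guess,tag=None):
    # circle-like rim search near a guessed world point at height z
    u,v=pix(d,[*guess[:2],z]);u2,v2=pix(d,[guess[0]+31,guess[1],z]);rr=np.hypot(u2-u,v2-v)
    g=cv2.medianBlur(cv2.cvtColor(d['pixels'],cv2.COLOR_RGB2GRAY),3)
    c=cv2.HoughCircles(g,cv2.HOUGH_GRADIENT,1.0,10,param1=120,param2=12,minRadius=int(rr*.85),maxRadius=int(rr*1.15)+1)
    o=[]
    if c is not None:
        for a in c[0]:
            if np.hypot(a[0]-u,a[1]-v)<2.2*rr: w=world(d,a[0],a[1],z);o.append((round(float(np.hypot(a[0]-u,a[1]-v)),1),round(float(a[2]/rr),2),w[:2].round(1).tolist(),jig(w).round(1).tolist()))
    return o[:5]
E
python3 - <<'E'
from fit import *
where();d=snap('wrist','w7.png')
print(cups(d,79,(609.8,139.2)),cups(d,63,(609.8,139.2)))
t=snap('top');print(cups(t,79,(610,139)),cups(t,47,(388,220)),cups(t,47,(483,224)))
print(cups(d,47,(388,220)),cups(d,47,(483,224)))
E
```

```text
t 15.05 jig [ 58.4 386. ] z 212.2 yawrel 179.99 F [ 0.9 -0.1  0.1] gap 85.4 grip 0.0 j6 -68
[(1.7, 1.0, [611.1, 138.4], [56.5, 384.1]), (8.5, 0.87, [602.9, 142.1], [47.7, 385.9])] [(4.7, 1.02, [614.1, 138.5], [59.5, 384.9])]
[] [] []
[] [(3.4, 0.89, [485.4, 222.7], [-85.3, 436.8]), (9.7, 1.12, [476.4, 219.3], [-93.2, 431.4])]
```

Emit:
{"fn": "play_rows", "kwargs": {
  "motion": [
    [[0.1, -4, 0, 0, 0, 8], [0.2, -8, 0, 0, 0, 16], [0.3, -12, 0, 0, 0, 24], [0.4, -16, 0, 0, 0, 32], [0.5, -20, 0, 0, 0, 40]]
  ]
}}

```text
time: 15.65
tool_pos: [556.9, -55.2, 202.9]
tcp_rot: [-179.9, -0.1, 126.2]
ft_force: [0.3, 0.3, -0.5]
finger_gap: 85.2
grip_force: 0.0
```

Emit:
{"fn": "play_rows", "kwargs": {
  "motion": [
    [[-2.6, -3.1, 0, 0, 0, 8], [-5.2, -6.2, 0, 0, 0, 16], [-7.8, -9.3, 0, 0, 0, 24], [-10.4, -12.4, 0, 0, 0, 32], [-11.9, -14.1, 0, 0, 0, 40]]
  ]
}}

```text
time: 16.15
tool_pos: [514.1, -235.8, 202.9]
tcp_rot: [-179.8, -0.0, 86.1]
ft_force: [0.9, 0.5, -0.4]
finger_gap: 85.4
grip_force: 0.0
```

Emit:
{"fn": "play_rows", "kwargs": {
  "motion": [
    [[0, 0, 0, 0, 0, 5], [0, 0, 1, 0, 0, 10], [0, 0, 1, 0, 0, 10], [0, 0, 1, 0, 0, 10], [0, 0, 1, 0, 0, 10]]
  ]
}}

```text
time: 16.65
tool_pos: [516.0, -233.2, 194.8]
tcp_rot: [-179.9, -0.0, 76.7]
ft_force: [-0.0, -0.1, -0.1]
finger_gap: 85.4
grip_force: 0.0
```

Run:
```python
from fit import *
where();d=snap('wrist','w8.png')
u,v=map(int,pix(d,[*(P+RM@(50,0)),108]))
g=d['pixels'].max(2).astype(int);m=((g<60)*255).astype(np.uint8)
n,l,st,ce=cv2.connectedComponentsWithStats(cv2.morphologyEx(m,cv2.MORPH_OPEN,np.ones((9,9))))
print(u,v,[ (st[i].tolist(),ce[i].round(1).tolist()) for i in range(1,n) if np.hypot(*(ce[i]-[u,v]))<60])
```

```text
t 16.65 jig [50.7  0.6] z 194.8 yawrel 90.12 F [-0.  -0.1 -0.1] gap 85.4 grip 0.0 j6 -16
320 205 [([310, 166, 9, 9, 81], [314.0, 170.0]), ([303, 183, 33, 38, 1047], [319.1, 201.5])]
```

Emit:
{"fn": "play_rows", "kwargs": {
  "motion": [
    [[0, 0, 4, 0, 0, 0], [0, 0, 7, 0, 0, 0], [0, 0, 10, 0, 0, 0], [0, 0, 11.3, 0, 0, 0], [0, 0, 11.3, 0, 0, 0]]
  ]
}}

```text
time: 17.2
tool_pos: [514.8, -232.6, 80.3]
tcp_rot: [-179.8, -0.1, 76.6]
ft_force: [-0.4, -0.2, -0.2]
finger_gap: 85.2
grip_force: 0.0
```

Emit:
{"fn": "play_rows", "kwargs": {
  "motion": [
    [[0, 0, 0, 0, 0, 0], [0, 0, 0, 0, 0, 0], [0, 0, 0, 0, 0, 0], [0, 0, 0, 0, 0, 0], [0, 0, 0, 0, 0, 0]]
  ],
  "jaw": 0,
  "squeeze": 50
}}

```text
time: 17.7
tool_pos: [516.8, -234.0, 83.5]
tcp_rot: [179.9, 0.0, 76.5]
ft_force: [-1.9, 1.0, 5.9]
finger_gap: 24.7
grip_force: 48.8
```

Emit:
{"fn": "play_rows", "kwargs": {
  "motion": [
    [[0, 0, -1, 0, 0, 0], [0, 0, -2, 0, 0, 0], [0, 0, -3, 0, 0, 0], [0, 0, -3.9, 0, 0, 0], [0, 0, -3.9, 0, 0, 0]]
  ]
}}

```text
time: 18.2
tool_pos: [516.1, -233.6, 122.5]
tcp_rot: [180.0, 0.0, 76.5]
ft_force: [-1.1, -1.4, -8.1]
finger_gap: 24.3
grip_force: 49.7
```

```bash
python3 -c "
from fit import *
where()"
```

```text
t 18.2 jig [50.9  0.2] z 122.5 yawrel 89.98 F [-1.1 -1.4 -8.1] gap 24.3 grip 49.7 j6 -16
```

Lifted by ~39 mm under load. Twist, lower, release, move over the cup.

Emit:
{"fn": "play_rows", "kwargs": {
  "motion": [
    [[0, 0, 0, 0, 0, -6], [0, 0, 0, 0, 0, -12], [0, 0, 0, 0, 0, -18], [0, 0, 0, 0, 0, -24], [0, 0, 0, 0, 0, -30]]
  ]
}}

```text
time: 18.7
tool_pos: [515.5, -233.3, 120.5]
tcp_rot: [-179.9, -0.1, 106.8]
ft_force: [-0.4, -2.4, -7.7]
finger_gap: 24.3
grip_force: 49.6
```

Emit:
{"fn": "play_rows", "kwargs": {
  "motion": [
    [[0, 0, 0, 0, 0, -6], [0, 0, 0, 0, 0, -12], [0, 0, 0, 0, 0, -18], [0, 0, 0, 0, 0, -24], [0, 0, 0, 0, 0, -30]]
  ]
}}

```text
time: 19.2
tool_pos: [515.0, -233.4, 120.2]
tcp_rot: [-179.9, -0.1, 136.8]
ft_force: [-0.8, -2.9, -8.4]
finger_gap: 24.3
grip_force: 49.7
```

Emit:
{"fn": "play_rows", "kwargs": {
  "motion": [
    [[0, 0, 0, 0, 0, -6], [0, 0, 0, 0, 0, -12], [0, 0, 0, 0, 0, -18], [0, 0, 0, 0, 0, -24], [0, 0, 0, 0, 0, -30]]
  ]
}}

```text
time: 19.7
tool_pos: [514.7, -233.6, 120.1]
tcp_rot: [-180.0, -0.2, 166.7]
ft_force: [-2.8, -4.2, -7.8]
finger_gap: 24.2
grip_force: 49.8
```

Emit:
{"fn": "play_rows", "kwargs": {
  "motion": [
    [[0, 0, 1, 0, 0, 0], [0, 0, 2, 0, 0, 0], [0, 0, 3, 0, 0, 0], [0, 0, 3.9, 0, 0, 0], [0, 0, 3.9, 0, 0, 0]]
  ]
}}

```text
time: 20.2
tool_pos: [514.7, -233.6, 80.4]
tcp_rot: [-180.0, -0.2, 166.4]
ft_force: [-1.6, -4.3, -4.3]
finger_gap: 24.5
grip_force: 50.2
```

Emit:
{"fn": "play_rows", "kwargs": {
  "motion": [
    [[0, 0, 0, 0, 0, 0], [0, 0, 0, 0, 0, 0], [0, 0, 0, 0, 0, 0], [0, 0, 0, 0, 0, 0], [0, 0, 0, 0, 0, 0]]
  ],
  "jaw": 1
}}

```text
time: 20.7
tool_pos: [516.6, -233.6, 82.8]
tcp_rot: [-180.0, 0.0, 166.5]
ft_force: [-0.3, 0.4, 0.2]
finger_gap: 85.5
grip_force: 0.0
```

Emit:
{"fn": "play_rows", "kwargs": {
  "motion": [
    [[0, 0, -4, 0, 0, 0], [0, 0, -7, 0, 0, 0], [2.5, 0, -7, 0, 0, 0], [5, 0, -7, 0, 0, 0], [7.6, 0, -7, 0, 0, 0]]
  ]
}}

```text
time: 21.2
tool_pos: [441.9, -215.7, 152.8]
tcp_rot: [-180.0, 0.1, 166.5]
ft_force: [-0.6, 0.1, 0.4]
finger_gap: 85.3
grip_force: 0.0
```

Emit:
{"fn": "play_rows", "kwargs": {
  "motion": [
    [[0, 0, 0, 0, 0, 0], [0, 0, 0, 0, 0, 0]]
  ]
}}

```text
time: 21.4
tool_pos: [442.5, -216.0, 152.8]
tcp_rot: [-180.0, 0.1, 166.5]
ft_force: [0.0, -0.2, -0.1]
finger_gap: 85.4
grip_force: 0.0
```

Run:
```python
from fit import *
where();d=snap('wrist','w9.png');print(cups(d,59,P+RM@(-25.5,0)))
```

```text
t 21.4 jig [-24.8   0.2] z 152.8 yawrel 179.96 F [ 0.  -0.2 -0.1] gap 85.4 grip 0.0 j6 -108
[(0.4, 0.95, [441.7, -216.4], [-25.5, -0.3]), (75.4, 0.98, [466.4, -270.9], [11.2, -47.6]), (53.6, 1.16, [416.2, -246.8], [-43.2, -35.8]), (9.8, 0.84, [442.0, -208.7], [-27.0, 7.2])]
```

Emit:
{"fn": "play_rows", "kwargs": {
  "motion": [
    [[0, 0, 4, 0, 0, 0], [0, 0, 7, 0, 0, 0], [0, 0, 9, 0, 0, 0], [0, 0, 11, 0, 0, 0], [0, 0, 11, 0, 0, 0]]
  ]
}}

```text
time: 21.95
tool_pos: [441.0, -214.7, 39.3]
tcp_rot: [179.9, -0.3, 166.5]
ft_force: [-0.0, -0.0, -0.8]
finger_gap: 85.4
grip_force: 0.0
```

Emit:
{"fn": "play_rows", "kwargs": {
  "motion": [
    [[0, 0, 0, 0, 0, 0], [0, 0, 0, 0, 0, 0], [0, 0, 0, 0, 0, 0], [0, 0, 0, 0, 0, 0], [0, 0, 0, 0, 0, 0]]
  ],
  "jaw": 0,
  "squeeze": 40
}}

```text
time: 22.45
tool_pos: [443.8, -216.6, 44.4]
tcp_rot: [-179.9, 0.2, 166.5]
ft_force: [-1.8, 1.7, 5.5]
finger_gap: 58.4
grip_force: 42.2
```

Emit:
{"fn": "play_rows", "kwargs": {
  "motion": [
    [[0, 0, -1, 0, 0, 0], [0, 0, -3, 0, 0, 0], [0, 0, -6, 0, 0, 0], [0, 0, -10, 0, 0, 0], [0, 0, -14, 0, 0, 0]]
  ]
}}

```text
time: 22.95
tool_pos: [441.9, -215.7, 184.5]
tcp_rot: [-180.0, 0.0, 166.5]
ft_force: [0.8, -1.4, -1.2]
finger_gap: 58.2
grip_force: 43.0
```

Emit:
{"fn": "play_rows", "kwargs": {
  "motion": [
    [[0, 1, -3, 0, 0, 0], [0, 3, -6, 0, 0, 0], [-1, 7, -6, 0, 0, 0], [-2, 11, -6, 0, 0, 0], [-3, 15, -6, 0, 0, 0]]
  ]
}}

```text
time: 23.45
tool_pos: [507.2, -75.8, 244.2]
tcp_rot: [-180.0, 0.1, 166.5]
ft_force: [-0.3, 0.4, -0.1]
finger_gap: 57.9
grip_force: 43.0
```

Emit:
{"fn": "play_rows", "kwargs": {
  "motion": [
    [[-1, 4, 0, 0, 0, 0], [-2, 8, 0, 0, 0, 0], [-3, 12, 0, 0, 0, 0], [-4, 16, 0, 0, 0, 0], [-5.2, 20, 0, 0, 0, 0]]
  ]
}}

```text
time: 23.95
tool_pos: [604.2, 107.1, 243.6]
tcp_rot: [180.0, 0.1, 166.5]
ft_force: [1.1, -0.3, -1.1]
finger_gap: 58.1
grip_force: 43.0
```

Emit:
{"fn": "play_rows", "kwargs": {
  "motion": [
    [[0, 2, 0, 0, 0, 0], [0, 3.4, 0, 0, 0, 0], [0, 3.4, 0, 0, 0, 0], [0, 3.4, 0, 0, 0, 0]]
  ]
}}

```text
time: 24.35
tool_pos: [611.4, 137.7, 242.7]
tcp_rot: [-180.0, 0.0, 166.5]
ft_force: [0.0, -0.2, -0.6]
finger_gap: 58.4
grip_force: 43.1
```

Run:
```python
from fit import *
where();d=snap('wrist','w10.png');s=sensors.sense();print(cups(d,s['tool_pos'][2]+16,s['tool_pos']))
```

```text
t 24.35 jig [ 57.  383.6] z 242.7 yawrel 179.99 F [ 0.  -0.2 -0.6] gap 58.4 grip 43.1 j6 -68
[(13.5, 1.14, [606.3, 141.0], [51.3, 385.5]), (4.1, 1.07, [609.6, 136.7], [55.5, 382.1]), (14.2, 0.96, [610.8, 143.5], [55.1, 389.0]), (8.9, 1.14, [614.4, 140.0], [59.4, 386.4]), (15.0, 1.14, [604.4, 137.1], [50.3, 381.3])]
```

Emit:
{"fn": "play_rows", "kwargs": {
  "motion": [
    [[0, 0, 4, 0, 0, 0], [0, 0, 8, 0, 0, 0], [0, 0, 11, 0, 0, 0], [0, 0, 12.5, 0, 0, 0], [0, 0, 13, 0, 0, 0]]
  ]
}}

```text
time: 24.9
tool_pos: [610.4, 137.2, 110.6]
tcp_rot: [-179.9, -0.2, 166.4]
ft_force: [-0.4, 0.4, 0.0]
finger_gap: 58.1
grip_force: 43.1
```

Emit:
{"fn": "play_rows", "kwargs": {
  "motion": [
    [[0, 0, 1, 0, 0, 0], [0, 0, 2, 0, 0, 0], [0, 0, 2.6, 0, 0, 0], [0, 0, 3, 0, 0, 0], [0, 0, 3, 0, 0, 0]]
  ]
}}

```text
time: 25.4
tool_pos: [611.4, 138.5, 81.9]
tcp_rot: [-180.0, -0.0, 166.5]
ft_force: [0.4, 0.1, -1.2]
finger_gap: 58.4
grip_force: 43.1
```

Emit:
{"fn": "play_rows", "kwargs": {
  "motion": [
    [[0, 0, 0, 0, 0, 0], [0, 0, 0, 0, 0, 0]]
  ]
}}

```text
time: 25.6
tool_pos: [612.0, 138.5, 82.9]
tcp_rot: [180.0, 0.0, 166.5]
ft_force: [0.5, 0.1, -0.9]
finger_gap: 58.4
grip_force: 43.1
```

```bash
python3 -c "
from fit import *
where()"
```

```text
t 25.6 jig [ 57.4 384.5] z 82.9 yawrel 179.99 F [ 0.5  0.1 -0.9] gap 58.4 grip 43.1 j6 -68
```

Emit:
{"fn": "play_rows", "kwargs": {
  "motion": [
    [[0, 0, 0.15, 0, 0, 0], [0, 0, 0.15, 0, 0, 0]]
  ]
}}

```text
time: 25.8
tool_pos: [611.6, 138.5, 80.8]
tcp_rot: [180.0, 0.0, 166.5]
ft_force: [-0.3, 0.0, -0.9]
finger_gap: 58.0
grip_force: 43.1
```

Emit:
{"fn": "play_rows", "kwargs": {
  "motion": [
    [[0, 0, 0, 0, 0, 0], [0, 0, 0, 0, 0, 0], [0, 0, 0, 0, 0, 0], [0, 0, 0, 0, 0, 0], [0, 0, 0, 0, 0, 0]]
  ],
  "jaw": 1
}}

```text
time: 26.3
tool_pos: [611.6, 138.4, 80.9]
tcp_rot: [180.0, 0.0, 166.5]
ft_force: [1.1, -0.0, -0.4]
finger_gap: 85.8
grip_force: 0.0
```

Emit:
{"fn": "play_rows", "kwargs": {
  "motion": [
    [[0, 0, -3, 0, 0, 0], [0, 0, -7, 0, 0, 0], [0, 0, -10, 0, 0, 0], [0, 0, -12, 0, 0, 0], [0, 0, -12, 0, 0, 0]]
  ]
}}

```text
time: 26.8
tool_pos: [613.9, 138.8, 205.5]
tcp_rot: [179.8, 0.4, 166.5]
ft_force: [0.1, -0.2, 0.5]
finger_gap: 85.8
grip_force: 0.0
```

Run:
```python
from fit import *
where();d=snap('wrist','w11.png');print(cups(d,95,(611,138.4)),cups(d,79,(611,138.4)))
```

```text
t 26.8 jig [ 59.2 385.2] z 205.5 yawrel 179.99 F [ 0.1 -0.2  0.5] gap 85.8 grip 0.0 j6 -68
[(3.1, 1.07, [608.5, 139.0], [53.9, 384.1])] [(1.7, 1.14, [612.4, 138.0], [57.9, 384.0]), (11.1, 0.88, [618.5, 144.4], [62.3, 391.7]), (11.2, 0.85, [615.9, 130.1], [63.2, 377.2])]
```

Emit:
{"fn": "play_rows", "kwargs": {
  "motion": [
    [[0.1, -4, 0, 0, 0, 8], [0.2, -8, 0, 0, 0, 16], [0.3, -13, 0, 0, 0, 24], [0.5, -17.5, 0, 0, 0, 32], [0.6, -22, 0, 0, 0, 40]]
  ]
}}

```text
time: 27.35
tool_pos: [552.7, -75.4, 198.7]
tcp_rot: [-179.9, -0.1, 126.2]
ft_force: [0.9, -0.4, -0.1]
finger_gap: 85.1
grip_force: 0.0
```

Emit:
{"fn": "play_rows", "kwargs": {
  "motion": [
    [[-2.8, -3.4, 0, 0, 0, 8], [-5.6, -6.7, 0, 0, 0, 16], [-8.5, -10.1, 0, 0, 0, 24], [-11.3, -13.5, 0, 0, 0, 32], [-14.1, -16.9, 0, 0, 0, 40]]
  ]
}}

```text
time: 27.85
tool_pos: [501.0, -289.1, 198.7]
tcp_rot: [-179.9, -0.1, 86.2]
ft_force: [0.4, 0.1, 0.2]
finger_gap: 85.5
grip_force: 0.0
```

Emit:
{"fn": "play_rows", "kwargs": {
  "motion": [
    [[-4, -0.7, 0, 0, 0, 5], [-5.9, -1, 0, 0, 0, 10], [-5.9, -1, 0, 0, 0, 10], [-5.9, -1, 0, 0, 0, 10], [-5.9, -1, 0, 0, 0, 10]]
  ]
}}

```text
time: 28.35
tool_pos: [489.0, -344.9, 199.8]
tcp_rot: [-179.9, -0.1, 76.7]
ft_force: [0.3, 0.3, -0.1]
finger_gap: 85.1
grip_force: 0.0
```

Run:
```python
from fit import *
where();d=snap('wrist','w12.png')
u,v=map(int,pix(d,[*(P+RM@(50.5,-115)),108]))
g=d['pixels'].max(2).astype(int);m=((g<60)*255).astype(np.uint8)
n,l,st,ce=cv2.connectedComponentsWithStats(cv2.morphologyEx(m,cv2.MORPH_OPEN,np.ones((9,9))))
print(u,v,[ (st[i].tolist(),ce[i].round(1).tolist()) for i in range(1,n) if np.hypot(*(ce[i]-[u,v]))<60])
```

```text
t 28.35 jig [  50.4 -114.3] z 199.8 yawrel 90.12 F [ 0.3  0.3 -0.1] gap 85.1 grip 0.0 j6 -27
321 203 [([310, 162, 9, 11, 99], [314.0, 167.0]), ([303, 183, 33, 36, 956], [319.2, 200.6])]
```

Emit:
{"fn": "play_rows", "kwargs": {
  "motion": [
    [[0, 0, 4, 0, 0, 0], [0, 0, 8, 0, 0, 0], [0, 0, 10.5, 0, 0, 0], [0, 0, 11.8, 0, 0, 0], [0, 0, 11.8, 0, 0, 0]]
  ]
}}

```text
time: 28.9
tool_pos: [488.2, -344.5, 80.7]
tcp_rot: [-179.8, -0.1, 76.6]
ft_force: [0.8, -0.1, 0.8]
finger_gap: 85.0
grip_force: 0.0
```

Emit:
{"fn": "play_rows", "kwargs": {
  "motion": [
    [[0, 0, 0, 0, 0, 0], [0, 0, 0, 0, 0, 0], [0, 0, 0, 0, 0, 0], [0, 0, 0, 0, 0, 0], [0, 0, 0, 0, 0, 0]]
  ],
  "jaw": 0,
  "squeeze": 50
}}

```text
time: 29.4
tool_pos: [489.4, -346.8, 84.1]
tcp_rot: [179.9, 0.1, 76.5]
ft_force: [-0.7, 0.7, 5.3]
finger_gap: 24.5
grip_force: 48.8
```

Emit:
{"fn": "play_rows", "kwargs": {
  "motion": [
    [[0, 0, -1, 0, 0, 0], [0, 0, -2, 0, 0, 0], [0, 0, -3, 0, 0, 0], [0, 0, -3.9, 0, 0, 0], [0, 0, -3.9, 0, 0, 0]]
  ]
}}

```text
time: 29.9
tool_pos: [488.9, -346.4, 123.1]
tcp_rot: [180.0, 0.0, 76.5]
ft_force: [-0.3, -2.8, -8.5]
finger_gap: 24.5
grip_force: 49.6
```

```bash
python3 -c "
from fit import *
where()"
```

```text
t 29.9 jig [  50.7 -115.8] z 123.1 yawrel 89.98 F [-0.3 -2.8 -8.5] gap 24.5 grip 49.6 j6 -27
```

Emit:
{"fn": "play_rows", "kwargs": {
  "motion": [
    [[0, 0, 0, 0, 0, -6], [0, 0, 0, 0, 0, -12], [0, 0, 0, 0, 0, -18], [0, 0, 0, 0, 0, -24], [0, 0, 0, 0, 0, -30]]
  ]
}}

```text
time: 30.4
tool_pos: [488.7, -346.0, 121.2]
tcp_rot: [-180.0, -0.0, 106.8]
ft_force: [1.5, -3.4, -8.5]
finger_gap: 24.4
grip_force: 49.6
```

Emit:
{"fn": "play_rows", "kwargs": {
  "motion": [
    [[0, 0, 0, 0, 0, -6], [0, 0, 0, 0, 0, -12], [0, 0, 0, 0, 0, -18], [0, 0, 0, 0, 0, -24], [0, 0, 0, 0, 0, -30]]
  ]
}}

```text
time: 30.9
tool_pos: [488.5, -345.9, 121.1]
tcp_rot: [-180.0, -0.1, 136.8]
ft_force: [2.1, -3.5, -8.9]
finger_gap: 24.2
grip_force: 49.7
```

Emit:
{"fn": "play_rows", "kwargs": {
  "motion": [
    [[0, 0, 0, 0, 0, -6], [0, 0, 0, 0, 0, -12], [0, 0, 0, 0, 0, -18], [0, 0, 0, 0, 0, -24], [0, 0, 0, 0, 0, -30]]
  ]
}}

```text
time: 31.4
tool_pos: [488.4, -345.9, 121.0]
tcp_rot: [180.0, -0.1, 166.8]
ft_force: [0.6, -2.7, -7.8]
finger_gap: 24.6
grip_force: 49.7
```

Emit:
{"fn": "play_rows", "kwargs": {
  "motion": [
    [[0, 0, 1, 0, 0, 0], [0, 0, 2, 0, 0, 0], [0, 0, 3, 0, 0, 0], [0, 0, 3.9, 0, 0, 0], [0, 0, 3.9, 0, 0, 0]]
  ]
}}

```text
time: 31.9
tool_pos: [488.5, -345.9, 81.0]
tcp_rot: [180.0, -0.1, 166.5]
ft_force: [0.8, -0.9, -4.9]
finger_gap: 24.3
grip_force: 50.1
```

Emit:
{"fn": "play_rows", "kwargs": {
  "motion": [
    [[0, 0, 0, 0, 0, 0], [0, 0, 0, 0, 0, 0], [0, 0, 0, 0, 0, 0], [0, 0, 0, 0, 0, 0], [0, 0, 0, 0, 0, 0]]
  ],
  "jaw": 1
}}

```text
time: 32.4
tool_pos: [489.2, -346.4, 83.3]
tcp_rot: [-180.0, 0.0, 166.5]
ft_force: [0.3, -1.0, 0.1]
finger_gap: 85.4
grip_force: 0.0
```

Emit:
{"fn": "play_rows", "kwargs": {
  "motion": [
    [[0, 0, -4, 0, 0, 0], [0, 0, -7, 0, 0, 0], [2.5, 0, -7, 0, 0, 0], [5, 0, -7, 0, 0, 0], [7.6, 0, -7, 0, 0, 0]]
  ]
}}

```text
time: 32.9
tool_pos: [414.5, -328.4, 153.3]
tcp_rot: [-180.0, 0.0, 166.5]
ft_force: [-0.5, -0.2, 1.2]
finger_gap: 84.9
grip_force: 0.0
```

Emit:
{"fn": "play_rows", "kwargs": {
  "motion": [
    [[0, 0, 0, 0, 0, 0], [0, 0, 0, 0, 0, 0]]
  ]
}}

```text
time: 33.1
tool_pos: [415.2, -328.7, 153.3]
tcp_rot: [-180.0, 0.1, 166.5]
ft_force: [0.7, 0.2, 0.2]
finger_gap: 85.5
grip_force: 0.0
```

Run:
```python
from fit import *
where();d=snap('wrist','w13.png');print(cups(d,59,P+RM@(-25.5,-115)))
```

```text
t 33.1 jig [ -25.2 -115.8] z 153.3 yawrel 179.95 F [0.7 0.2 0.2] gap 85.5 grip 0.0 j6 -120
[(3.6, 1.01, [412.8, -329.5], [-27.3, -117.1]), (7.8, 1.16, [420.8, -329.9], [-19.4, -115.6]), (72.0, 0.9, [380.5, -368.8], [-49.6, -162.8])]
```

Emit:
{"fn": "play_rows", "kwargs": {
  "motion": [
    [[0, 0, 4, 0, 0, 0], [0, 0, 7, 0, 0, 0], [0, 0, 9, 0, 0, 0], [0, 0, 11, 0, 0, 0], [0, 0, 11, 0, 0, 0]]
  ]
}}

```text
time: 33.65
tool_pos: [414.0, -326.9, 39.6]
tcp_rot: [179.8, -0.3, 166.5]
ft_force: [-0.3, -0.7, 0.3]
finger_gap: 85.9
grip_force: 0.0
```

Emit:
{"fn": "play_rows", "kwargs": {
  "motion": [
    [[0, 0, 0, 0, 0, 0], [0, 0, 0, 0, 0, 0], [0, 0, 0, 0, 0, 0], [0, 0, 0, 0, 0, 0], [0, 0, 0, 0, 0, 0]]
  ],
  "jaw": 0,
  "squeeze": 40
}}

```text
time: 34.15
tool_pos: [416.4, -329.5, 45.3]
tcp_rot: [-179.9, 0.2, 166.5]
ft_force: [-2.3, 2.2, 5.5]
finger_gap: 58.6
grip_force: 41.6
```

Emit:
{"fn": "play_rows", "kwargs": {
  "motion": [
    [[0, 0, -1, 0, 0, 0], [0, 0, -3, 0, 0, 0], [0, 0, -6, 0, 0, 0], [0, 0, -10, 0, 0, 0], [0, 0, -14, 0, 0, 0]]
  ]
}}

```text
time: 34.65
tool_pos: [415.0, -328.5, 185.5]
tcp_rot: [-180.0, 0.0, 166.5]
ft_force: [1.3, -0.0, -0.3]
finger_gap: 58.2
grip_force: 43.1
```

Emit:
{"fn": "play_rows", "kwargs": {
  "motion": [
    [[0, 1, -3, 0, 0, 0], [0, 4, -6, 0, 0, 0], [-1, 8, -6, 0, 0, 0], [-2, 12, -6, 0, 0, 0], [-3, 16, -6, 0, 0, 0]]
  ]
}}

```text
time: 35.15
tool_pos: [482.5, -178.9, 245.2]
tcp_rot: [-180.0, 0.2, 166.5]
ft_force: [0.3, -0.2, -1.1]
finger_gap: 58.1
grip_force: 43.1
```

Emit:
{"fn": "play_rows", "kwargs": {
  "motion": [
    [[-1, 4, 0, 0, 0, 0], [-2, 8.5, 0, 0, 0, 0], [-3, 13, 0, 0, 0, 0], [-4, 17.5, 0, 0, 0, 0], [-5.2, 22, 0, 0, 0, 0]]
  ]
}}

```text
time: 35.65
tool_pos: [584.3, 23.8, 244.9]
tcp_rot: [180.0, 0.1, 166.5]
ft_force: [1.0, -0.3, -0.4]
finger_gap: 58.3
grip_force: 43.1
```

Emit:
{"fn": "play_rows", "kwargs": {
  "motion": [
    [[0, 4, 0, 0, 0, 0], [0, 8, 0, 0, 0, 0], [0, 11, 0, 0, 0, 0], [0, 12, 0, 0, 0, 0], [0, 12, 0, 0, 0, 0]]
  ]
}}

```text
time: 36.15
tool_pos: [611.6, 139.9, 243.9]
tcp_rot: [180.0, 0.1, 166.6]
ft_force: [-0.4, -0.6, -0.9]
finger_gap: 58.4
grip_force: 43.1
```

Run:
```python
from fit import *
where();d=snap('wrist','w14.png');a=cv2.imread('pics/w14.png')[60:400,130:530]
d=snap('scene');im=cv2.cvtColor(d['pixels'],cv2.COLOR_RGB2BGR)
b=cv2.resize(im[90:300,120:370],None,fx=1.6,fy=1.6)
c=np.zeros((340,800,3),np.uint8);c[:,:400]=a;c[:b.shape[0],400:400+b.shape[1]]=b
cv2.imwrite('pics/c14.png',c)
```

```text
t 36.15 jig [ 56.7 385.7] z 243.9 yawrel 180.11 F [-0.4 -0.6 -0.9] gap 58.4 grip 43.1 j6 -68
```

View pics/c14.png

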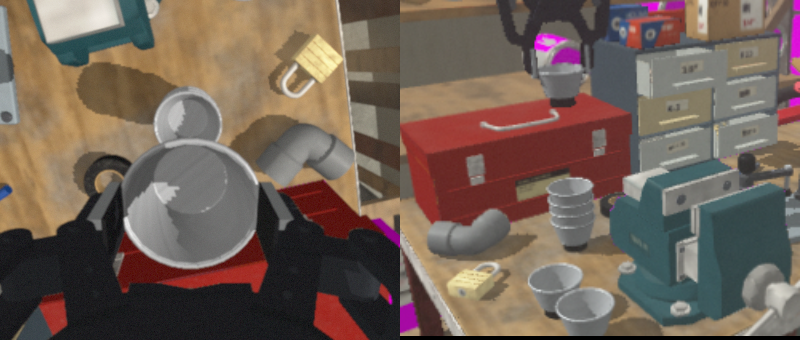

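Emit:
{"fn": "play_rows", "kwargs": {
  "motion": [
    [[0, -0.1, 4, 0, 0, 0], [0, -0.1, 8, 0, 0, 0], [0, -0.1, 10, 0, 0, 0], [0, -0.1, 11.5, 0, 0, 0], [0, -0.1, 12, 0, 0, 0]]
  ]
}}

```text
time: 36.75
tool_pos: [610.4, 136.2, 121.4]
tcp_rot: [-179.9, -0.1, 166.4]
ft_force: [0.2, -0.3, -0.1]
finger_gap: 58.2
grip_force: 43.2
```

Emit:
{"fn": "play_rows", "kwargs": {
  "motion": [
    [[0, 0, 1, 0, 0, 0], [0, 0, 1.7, 0, 0, 0], [0, 0, 2.2, 0, 0, 0], [0, 0, 2.6, 0, 0, 0], [0, 0, 2.6, 0, 0, 0]]
  ]
}}

```text
time: 37.25
tool_pos: [611.8, 137.7, 97.5]
tcp_rot: [180.0, 0.1, 166.5]
ft_force: [0.8, -0.9, -1.6]
finger_gap: 58.5
grip_force: 43.2
```

Emit:
{"fn": "play_rows", "kwargs": {
  "motion": [
    [[0, 0, 0, 0, 0, 0], [0, 0, 0, 0, 0, 0]]
  ]
}}

```text
time: 37.45
tool_pos: [611.6, 137.7, 97.4]
tcp_rot: [180.0, 0.1, 166.5]
ft_force: [0.3, 0.1, 1.9]
finger_gap: 58.1
grip_force: 43.4
```

```bash
python3 -c "
from fit import *
where()"
```

```text
t 37.45 jig [ 57.2 383.6] z 97.4 yawrel 179.99 F [0.3 0.1 1.9] gap 58.1 grip 43.4 j6 -69
```

Emit:
{"fn": "play_rows", "kwargs": {
  "motion": [
    [[0, 0, 0, 0, 0, 0], [0, 0, 0, 0, 0, 0], [0, 0, 0, 0, 0, 0], [0, 0, 0, 0, 0, 0], [0, 0, 0, 0, 0, 0]]
  ],
  "jaw": 1
}}

```text
time: 37.95
tool_pos: [611.1, 137.6, 96.7]
tcp_rot: [-180.0, -0.0, 166.5]
ft_force: [-0.0, -0.6, -0.2]
finger_gap: 85.1
grip_force: 0.0
```

Emit:
{"fn": "play_rows", "kwargs": {
  "motion": [
    [[0, 0, -3, 0, 0, 0], [0, 0, -6, 0, 0, 0], [0, 0, -9, 0, 0, 0], [0, 0, -11, 0, 0, 0], [0, 0, -11, 0, 0, 0]]
  ]
}}

```text
time: 38.45
tool_pos: [613.3, 137.9, 211.4]
tcp_rot: [179.9, 0.4, 166.5]
ft_force: [-0.1, 0.5, -0.2]
finger_gap: 85.4
grip_force: 0.0
```

Emit:
{"fn": "play_rows", "kwargs": {
  "motion": [
    [[4, 1.5, 0, 0, 0, 0], [8, 3, 0, 0, 0, 0], [12, 4.5, 0, 0, 0, 0], [14.5, 5.4, 0, 0, 0, 0], [14.5, 5.4, 0, 0, 0, 0]]
  ]
}}

```text
time: 38.95
tool_pos: [479.8, 225.6, 205.6]
tcp_rot: [-180.0, -0.1, 166.7]
ft_force: [0.8, -0.2, 0.3]
finger_gap: 85.4
grip_force: 0.0
```

Emit:
{"fn": "play_rows", "kwargs": {
  "motion": [
    [[0, 0, 0, 0, 0, 0], [0, 0, 0, 0, 0, 0]]
  ]
}}

```text
time: 39.15
tool_pos: [483.2, 223.4, 206.3]
tcp_rot: [-180.0, -0.0, 166.5]
ft_force: [0.1, -0.7, 0.3]
finger_gap: 85.6
grip_force: 0.0
```

Run:
```python
from fit import *
where();d=snap('wrist','w15.png');print(cups(d,47,(483,224)),cups(d,47,(388,220)))
print(pix(d,(483,224,47)),pix(d,(388,220,47)))
```

```text
t 39.15 jig [-87.6 437. ] z 206.3 yawrel 179.96 F [ 0.1 -0.7  0.3] gap 85.6 grip 0.0 j6 -57
[(0.6, 0.99, [483.5, 224.4], [-87.6, 438.0]), (52.6, 0.92, [451.7, 186.1], [-109.6, 393.4])] [(30.0, 0.98, [413.6, 220.9], [-154.7, 418.4]), (79.2, 0.86, [451.4, 189.0], [-110.5, 396.2]), (40.0, 0.87, [395.1, 185.1], [-164.4, 379.2]), (31.6, 1.15, [413.2, 230.2], [-157.2, 427.3])]
(np.float64(319.99279384170063), np.float64(183.10234577313702)) (np.float64(290.2918704860416), np.float64(81.66830238255999))
```

View pics/w15.png

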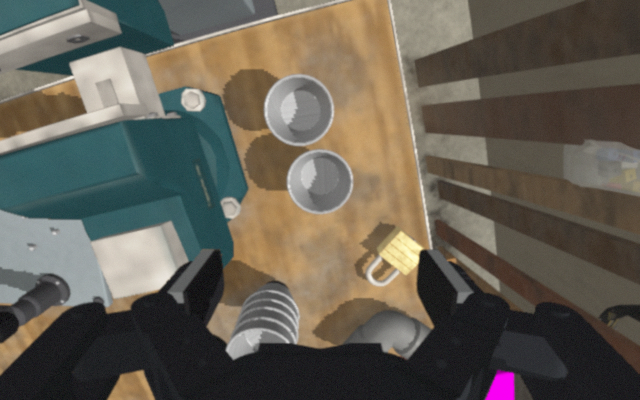

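Emit:
{"fn": "play_rows", "kwargs": {
  "motion": [
    [[0, 0.1, 4, 0, 0, 0], [0, 0.1, 8, 0, 0, 0], [0, 0.1, 12, 0, 0, 0], [0, 0.1, 15, 0, 0, 0], [0, 0.1, 16, 0, 0, 0]]
  ]
}}

```text
time: 39.7
tool_pos: [480.7, 223.1, 42.5]
tcp_rot: [-179.8, -0.3, 166.4]
ft_force: [-0.3, -0.3, -0.6]
finger_gap: 85.3
grip_force: 0.0
```

Emit:
{"fn": "play_rows", "kwargs": {
  "motion": [
    [[0, 0, 1, 0, 0, 0], [0, 0, 1.6, 0, 0, 0], [0, 0, 1.6, 0, 0, 0]]
  ]
}}

```text
time: 40.0
tool_pos: [483.7, 224.9, 31.3]
tcp_rot: [180.0, 0.0, 166.5]
ft_force: [0.1, -0.0, 0.5]
finger_gap: 85.8
grip_force: 0.0
```

Emit:
{"fn": "play_rows", "kwargs": {
  "motion": [
    [[0, 0, 0, 0, 0, 0], [0, 0, 0, 0, 0, 0], [0, 0, 0, 0, 0, 0], [0, 0, 0, 0, 0, 0], [0, 0, 0, 0, 0, 0]]
  ],
  "jaw": 0,
  "squeeze": 40
}}

```text
time: 40.5
tool_pos: [484.3, 225.2, 32.8]
tcp_rot: [179.9, 0.1, 166.5]
ft_force: [-0.9, -1.6, 6.7]
finger_gap: 57.9
grip_force: 41.4
```

```bash
python3 -c "
from fit import *
where()"
```

```text
t 40.5 jig [-87. 439.] z 32.8 yawrel 180.0 F [-0.9 -1.6  6.7] gap 57.9 grip 41.4 j6 -57
```

Emit:
{"fn": "play_rows", "kwargs": {
  "motion": [
    [[0, 0, -2, 0, 0, 0], [0, 0, -6, 0, 0, 0], [0, 0, -10.5, 0, 0, 0], [0, 0, -15, 0, 0, 0], [0, 0, -19.5, 0, 0, 0]]
  ]
}}

```text
time: 41.0
tool_pos: [482.8, 224.9, 228.4]
tcp_rot: [180.0, 0.1, 166.5]
ft_force: [0.2, 0.4, -0.2]
finger_gap: 57.9
grip_force: 43.1
```

Emit:
{"fn": "play_rows", "kwargs": {
  "motion": [
    [[0, 0, -2, 0, 0, 0], [0, 0, -3.5, 0, 0, 0], [-1, -3, -3.5, 0, 0, 0], [-2, -7, -3.5, 0, 0, 0], [-3, -11, -3.5, 0, 0, 0]]
  ]
}}

```text
time: 41.5
tool_pos: [485.8, 110.0, 260.1]
tcp_rot: [-180.0, -0.1, 166.6]
ft_force: [-0.1, -1.1, -1.2]
finger_gap: 57.6
grip_force: 43.2
```

Emit:
{"fn": "play_rows", "kwargs": {
  "motion": [
    [[0, -4.5, 0, 0, 0, 0], [-0.5, -9, 0, 0, 0, 0], [-1, -13.5, 0, 0, 0, 0], [-1.5, -18, 0, 0, 0, 0], [-2, -22, 0, 0, 0, 0]]
  ]
}}

```text
time: 42.0
tool_pos: [453.6, -109.5, 260.1]
tcp_rot: [-180.0, -0.1, 166.5]
ft_force: [0.5, -0.4, -0.7]
finger_gap: 58.0
grip_force: 43.2
```

Emit:
{"fn": "play_rows", "kwargs": {
  "motion": [
    [[-0.5, -4, 0, 0, 0, 0], [-1, -8, 0, 0, 0, 0], [-1.2, -10.9, 0, 0, 0, 0], [-1.2, -10.9, 0, 0, 0, 0], [-1.2, -10.9, 0, 0, 0, 0]]
  ]
}}

```text
time: 42.5
tool_pos: [440.3, -216.6, 260.0]
tcp_rot: [179.9, -0.1, 166.4]
ft_force: [-0.1, 0.5, -1.0]
finger_gap: 57.5
grip_force: 43.2
```

Emit:
{"fn": "play_rows", "kwargs": {
  "motion": [
    [[0, 0, 4, 0, 0, 0], [0, 0, 8, 0, 0, 0], [0, 0, 12, 0, 0, 0], [0, 0, 12, 0, 0, 0], [0, 0, 12, 0, 0, 0]]
  ]
}}

```text
time: 43.0
tool_pos: [440.7, -215.2, 140.9]
tcp_rot: [180.0, -0.1, 166.6]
ft_force: [0.0, -0.4, -0.4]
finger_gap: 57.9
grip_force: 43.5
```

Run:
```python
from fit import *
where();d=snap('wrist','w16.png');s=sensors.sense()
print(cups(d,s['tool_pos'][2]+15,s['tool_pos']))
```

```text
t 43.0 jig [-26.8   0.5] z 140.9 yawrel 180.06 F [ 0.  -0.4 -0.4] gap 57.9 grip 43.5 j6 -109
[(10.2, 1.03, [437.1, -216.3], [-30.0, -1.4]), (21.8, 1.14, [432.0, -213.4], [-35.6, 0.4]), (16.2, 1.03, [437.0, -210.6], [-31.5, 4.2]), (8.5, 1.12, [441.4, -212.5], [-26.7, 3.4]), (20.6, 0.94, [433.0, -219.3], [-33.3, -5.2])]
```

Emit:
{"fn": "play_rows", "kwargs": {
  "motion": [
    [[0, 0, 3, 0, 0, 0], [0, 0, 5, 0, 0, 0], [0, 0, 6.5, 0, 0, 0], [0, 0, 6.5, 0, 0, 0], [0, 0, 6.5, 0, 0, 0]]
  ]
}}

```text
time: 43.55
tool_pos: [442.4, -217.2, 78.3]
tcp_rot: [-179.9, 0.2, 166.5]
ft_force: [-0.4, 0.7, -0.3]
finger_gap: 57.5
grip_force: 43.5
```

Emit:
{"fn": "play_rows", "kwargs": {
  "motion": [
    [[0, 0, 0, 0, 0, 0], [0, 0, 0, 0, 0, 0]]
  ]
}}

```text
time: 43.75
tool_pos: [442.1, -217.2, 77.6]
tcp_rot: [-179.9, 0.2, 166.5]
ft_force: [-0.2, 0.1, -0.5]
finger_gap: 57.6
grip_force: 43.5
```

Run:
```python
from fit import *
where();d=snap('wrist','w17.png')
```

```text
t 43.75 jig [-25.  -1.] z 77.6 yawrel 179.99 F [-0.2  0.1 -0.5] gap 57.6 grip 43.5 j6 -109
```

View pics/w17.png

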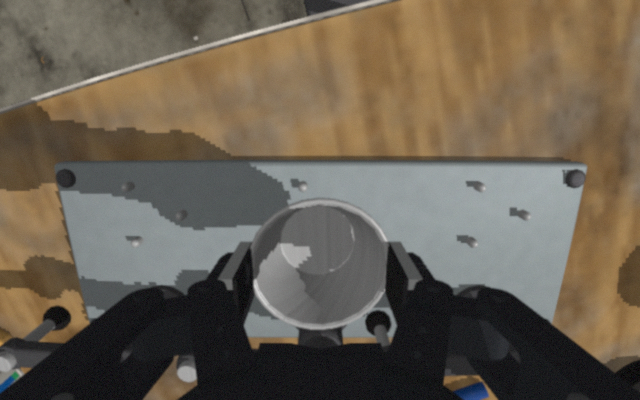

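Emit:
{"fn": "play_rows", "kwargs": {
  "motion": [
    [[0, 0.1, 1, 0, 0, 0], [0, 0.1, 2, 0, 0, 0], [0, 0.1, 2.7, 0, 0, 0], [0, 0.1, 3.2, 0, 0, 0], [0, 0.1, 3.2, 0, 0, 0]]
  ]
}}

```text
time: 44.3
tool_pos: [442.0, -215.5, 44.7]
tcp_rot: [180.0, 0.1, 166.5]
ft_force: [-2.7, 4.0, 12.0]
finger_gap: 57.7
grip_force: 44.5
```

Emit:
{"fn": "play_rows", "kwargs": {
  "motion": [
    [[0, 0, 0.1, 0, 0, 0], [0, 0, 0.2, 0, 0, 0], [0, 0, 0.2, 0, 0, 0]]
  ]
}}

```text
time: 44.6
tool_pos: [442.7, -215.8, 44.6]
tcp_rot: [180.0, 0.1, 166.5]
ft_force: [-7.7, 7.7, 27.6]
finger_gap: 57.6
grip_force: 45.6
```

```bash
python3 -c "
from fit import *
where()"
```

```text
t 44.6 jig [-24.7   0.5] z 44.6 yawrel 180.0 F [-7.7  7.7 27.6] gap 57.6 grip 45.6 j6 -109
```

Emit:
{"fn": "play_rows", "kwargs": {
  "motion": [
    [[0, 0, -0.2, 0, 0, 0], [0, 0, -0.2, 0, 0, 0]]
  ]
}}

```text
time: 44.8
tool_pos: [441.9, -215.6, 44.7]
tcp_rot: [180.0, 0.1, 166.5]
ft_force: [-1.0, 3.2, 10.7]
finger_gap: 57.7
grip_force: 44.4
```

Emit:
{"fn": "play_rows", "kwargs": {
  "motion": [
    [[0, 0, 0, 0, 0, 0], [0, 0, 0, 0, 0, 0], [0, 0, 0, 0, 0, 0], [0, 0, 0, 0, 0, 0], [0, 0, 0, 0, 0, 0]]
  ],
  "jaw": 1
}}

```text
time: 45.3
tool_pos: [441.0, -215.4, 43.5]
tcp_rot: [180.0, -0.0, 166.5]
ft_force: [1.3, 0.4, 0.8]
finger_gap: 85.4
grip_force: 0.0
```

Emit:
{"fn": "play_rows", "kwargs": {
  "motion": [
    [[0, 0, -3, 0, 0, 0], [0, 0, -7, 0, 0, 0], [0, 0, -11, 0, 0, 0], [0, 0, -11, 0, 0, 0], [0, 0, -11, 0, 0, 0]]
  ]
}}

```text
time: 45.8
tool_pos: [442.0, -216.0, 155.2]
tcp_rot: [-179.9, 0.2, 166.5]
ft_force: [-0.1, -0.6, -0.6]
finger_gap: 85.4
grip_force: 0.0
```

Emit:
{"fn": "play_rows", "kwargs": {
  "motion": [
    [[0, 0, 0, 0, 0, 0], [0, 0, 0, 0, 0, 0]]
  ]
}}

```text
time: 46.0
tool_pos: [440.2, -214.9, 152.1]
tcp_rot: [179.9, -0.2, 166.5]
ft_force: [0.2, -0.0, -0.4]
finger_gap: 85.6
grip_force: 0.0
```

Run:
```python
from fit import *
where();d=snap('wrist','w18.png');print(cups(d,59,P+RM@(-25.5,0)))
```

```text
t 46.0 jig [-27.4   0.7] z 152.1 yawrel 179.99 F [ 0.2 -0.  -0.4] gap 85.6 grip 0.0 j6 -109
[(6.2, 1.02, [437.0, -216.1], [-30.2, -1.2]), (4.0, 1.16, [444.9, -216.5], [-22.3, 0.3])]
```

Emit:
{"fn": "play_rows", "kwargs": {
  "motion": [
    [[-3, 0, 0, 0, 0, 0], [-6, 0, 0, 0, 0, 0], [-7.6, 0, 0, 0, 0, 0], [-7.6, 0, 0, 0, 0, 0], [-7.6, 0, 0, 0, 0, 0]]
  ]
}}

```text
time: 46.55
tool_pos: [514.2, -232.8, 152.5]
tcp_rot: [180.0, -0.1, 166.5]
ft_force: [-0.1, -0.7, -0.8]
finger_gap: 85.7
grip_force: 0.0
```

```bash
python3 -c "
from fit import *
where()"
```

```text
t 46.55 jig [48.8  0.6] z 152.5 yawrel 180.0 F [-0.1 -0.7 -0.8] gap 85.7 grip 0.0 j6 -106
```

Emit:
{"fn": "play_rows", "kwargs": {
  "motion": [
    [[-0.2, 0, 0, 0, 0, 0], [-0.2, 0, 0, 0, 0, 0], [-0.2, 0, 0, 0, 0, 0]]
  ]
}}

```text
time: 46.85
tool_pos: [516.6, -233.7, 153.9]
tcp_rot: [-180.0, 0.0, 166.5]
ft_force: [0.3, -0.1, 0.6]
finger_gap: 85.4
grip_force: 0.0
```

Run:
```python
from fit import *
s=where();d=snap('wrist','w19.png');print(cups(d,59,P+RM@(-25.5,0)))
s=where();im=cv2.cvtColor(d['pixels'],cv2.COLOR_RGB2BGR)
u,v=pix(d,[*(P+RM@(-24.5,0)),59]);print(u,v)
x,y=int(u)-75,max(0,int(v)-75)
cv2.imwrite('pics/c19.png',cv2.resize(im[y:y+150,x:x+150],None,fx=4,fy=4));print(x,y)
```

```text
t 46.85 jig [51.3  0.3] z 153.9 yawrel 179.97 F [ 0.3 -0.1  0.6] gap 85.4 grip 0.0 j6 -106
[(5.0, 0.98, [438.7, -217.6], [-28.2, -2.2]), (12.0, 1.13, [435.5, -211.1], [-32.8, 3.4]), (53.3, 1.05, [421.9, -247.0], [-37.6, -34.7]), (6.6, 1.15, [444.8, -212.6], [-23.4, 4.1])]
t 46.9 jig [51.4  0.3] z 154.0 yawrel 179.98 F [0.8 0.2 0.4] gap 85.6 grip 0.0 j6 -106
318.66431895176885 97.91555029200276
243 22
```

Emit:
{"fn": "play_rows", "kwargs": {
  "motion": [
    [[0, 0, 3, 0, 0, 0], [0, 0, 6, 0, 0, 0], [0, 0, 7.6, 0, 0, 0], [0, 0, 7.6, 0, 0, 0], [0, 0, 7.6, 0, 0, 0]]
  ]
}}

```text
time: 47.4
tool_pos: [517.1, -233.8, 78.4]
tcp_rot: [-180.0, 0.0, 166.5]
ft_force: [-0.2, -0.1, 0.2]
finger_gap: 85.1
grip_force: 0.0
```

Emit:
{"fn": "play_rows", "kwargs": {
  "motion": [
    [[0, 0, 0, 0, 0, 0], [0, 0, 0, 0, 0, 0], [0, 0, 0, 0, 0, 0], [0, 0, 0, 0, 0, 0], [0, 0, 0, 0, 0, 0]]
  ],
  "jaw": 0,
  "squeeze": 60
}}

```text
time: 47.9
tool_pos: [517.3, -234.5, 78.7]
tcp_rot: [-179.9, 0.1, 166.5]
ft_force: [-2.1, -3.7, 4.7]
finger_gap: 24.2
grip_force: 59.0
```

Emit:
{"fn": "play_rows", "kwargs": {
  "motion": [
    [[0, 0, -1, 0, 0, 0], [0, 0, -2, 0, 0, 0], [0, 0, -3, 0, 0, 0], [0, 0, -4, 0, 0, 0], [0, 0, -4.5, 0, 0, 0]]
  ]
}}

```text
time: 48.4
tool_pos: [516.8, -234.3, 122.8]
tcp_rot: [-179.9, 0.0, 166.5]
ft_force: [1.9, -6.3, -8.7]
finger_gap: 24.2
grip_force: 59.2
```

Emit:
{"fn": "play_rows", "kwargs": {
  "motion": [
    [[0, 0, 0, 0, 0, 0], [0, 0, 0, 0, 0, 0]]
  ]
}}

```text
time: 48.6
tool_pos: [516.7, -234.3, 122.0]
tcp_rot: [-180.0, -0.0, 166.5]
ft_force: [3.5, -6.6, -8.2]
finger_gap: 24.6
grip_force: 59.3
```

```bash
python3 -c "
from fit import *
where()"
```

```text
t 48.6 jig [51.5 -0.3] z 122.0 yawrel 179.97 F [ 3.5 -6.6 -8.2] gap 24.6 grip 59.3 j6 -106
```

Emit:
{"fn": "play_rows", "kwargs": {
  "motion": [
    [[0, 0, 0, 0, 0, 6], [0, 0, 0, 0, 0, 12], [0, 0, 0, 0, 0, 18], [0, 0, 0, 0, 0, 24], [0, 0, 0, 0, 0, 30]]
  ]
}}

```text
time: 49.1
tool_pos: [516.5, -234.7, 121.9]
tcp_rot: [-179.9, 0.0, 136.2]
ft_force: [1.2, -8.9, -9.0]
finger_gap: 24.0
grip_force: 59.3
```

Emit:
{"fn": "play_rows", "kwargs": {
  "motion": [
    [[0, 0, 0, 0, 0, 6], [0, 0, 0, 0, 0, 12], [0, 0, 0, 0, 0, 18], [0, 0, 0, 0, 0, 24], [0, 0, 0, 0, 0, 30]]
  ]
}}

```text
time: 49.6
tool_pos: [516.1, -235.0, 121.7]
tcp_rot: [-179.9, 0.1, 106.2]
ft_force: [0.3, -10.4, -9.0]
finger_gap: 24.1
grip_force: 59.3
```

Emit:
{"fn": "play_rows", "kwargs": {
  "motion": [
    [[0, 0, 0, 0, 0, 6], [0, 0, 0, 0, 0, 12], [0, 0, 0, 0, 0, 18], [0, 0, 0, 0, 0, 24], [0, 0, 0, 0, 0, 30]]
  ]
}}

```text
time: 50.1
tool_pos: [515.6, -235.1, 121.5]
tcp_rot: [-179.9, 0.1, 76.2]
ft_force: [-1.8, -10.1, -8.8]
finger_gap: 24.1
grip_force: 59.3
```

Emit:
{"fn": "play_rows", "kwargs": {
  "motion": [
    [[0, 0, 0, 0, 0, 1], [0, 0, 0, 0, 0, 1], [0, 0, 0, 0, 0, 1]]
  ]
}}

```text
time: 50.4
tool_pos: [515.5, -235.1, 121.4]
tcp_rot: [-179.9, 0.1, 75.5]
ft_force: [-2.1, -10.2, -7.9]
finger_gap: 24.0
grip_force: 59.3
```

Run:
```python
from fit import *
s=where();print(s['wrist_torque'])
```

```text
t 50.4 jig [50.6 -1.3] z 121.4 yawrel 88.97 F [ -2.1 -10.2  -7.9] gap 24.0 grip 59.3 j6 -15
[-1.87893542  0.14993444  0.42646833]
```

Emit:
{"fn": "play_rows", "kwargs": {
  "motion": [
    [[0, 0, 1, 0, 0, 0], [0, 0, 2, 0, 0, 0], [0, 0, 3, 0, 0, 0], [0, 0, 3.7, 0, 0, 0], [0, 0, 3.7, 0, 0, 0]]
  ]
}}

```text
time: 50.9
tool_pos: [515.6, -235.2, 84.3]
tcp_rot: [-179.9, 0.1, 75.5]
ft_force: [-3.2, -9.4, -4.2]
finger_gap: 24.1
grip_force: 59.9
```

```bash
python3 -c "
from fit import *
where()"
```

```text
t 50.9 jig [50.7 -1.4] z 84.3 yawrel 88.98 F [-3.2 -9.4 -4.2] gap 24.1 grip 59.9 j6 -15
```

Emit:
{"fn": "play_rows", "kwargs": {
  "motion": [
    [[0, 0, 0, 0, 0, 0], [0, 0, 0, 0, 0, 0], [0, 0, 0, 0, 0, 0], [0, 0, 0, 0, 0, 0], [0, 0, 0, 0, 0, 0]]
  ],
  "jaw": 1
}}

```text
time: 51.4
tool_pos: [517.2, -233.5, 86.0]
tcp_rot: [180.0, -0.0, 75.5]
ft_force: [0.5, -0.1, 0.0]
finger_gap: 85.4
grip_force: 0.0
```

Emit:
{"fn": "play_rows", "kwargs": {
  "motion": [
    [[0, 0, -4, 0, 0, 0], [0, 0, -8, 0, 0, 0], [0, 0, -12, 0, 0, 0], [0, 0, -12, 0, 0, 0], [0, 0, -12, 0, 0, 0]]
  ]
}}

```text
time: 51.9
tool_pos: [517.9, -234.1, 207.5]
tcp_rot: [179.8, 0.0, 75.5]
ft_force: [-0.0, -0.2, -0.8]
finger_gap: 85.2
grip_force: 0.0
```

Run:
```python
from fit import *
where();d=snap('wrist','w20.png')
u,v=map(int,pix(d,[*(P+RM@(50.5,0)),108]))
g=d['pixels'].max(2).astype(int);m=((g<60)*255).astype(np.uint8)
n,l,st,ce=cv2.connectedComponentsWithStats(cv2.morphologyEx(m,cv2.MORPH_OPEN,np.ones((9,9))))
print(u,v,[ (st[i].tolist(),ce[i].round(1).tolist()) for i in range(1,n) if np.hypot(*(ce[i]-[u,v]))<60])
a=cv2.imread('pics/w12.png');b=cv2.imread('pics/w20.png')
cv2.imwrite('pics/c20.png',np.hstack([a[60:400,120:520],b[60:400,120:520]]))
```

```text
t 51.9 jig [52.7  0.2] z 207.5 yawrel 88.99 F [-0.  -0.2 -0.8] gap 85.2 grip 0.0 j6 -15
317 200 [([300, 179, 32, 36, 951], [315.9, 196.5])]
```

View pics/c20.png

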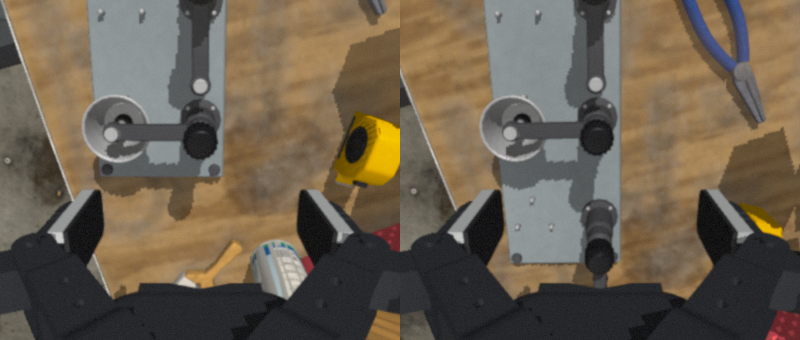

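Emit:
{"fn": "play_rows", "kwargs": {
  "motion": [
    [[4, -0.5, -1, 0, 0, -8], [8, -1, -2, 0, 0, -16], [12, -2, -3, 0, 0, -24], [17, -3, -3, 0, 0, -32], [21, -4, -3, 0, 0, -40]]
  ]
}}

```text
time: 52.45
tool_pos: [529.8, -18.1, 234.1]
tcp_rot: [-179.9, -0.1, 115.8]
ft_force: [0.3, 0.3, -0.1]
finger_gap: 85.3
grip_force: 0.0
```

Emit:
{"fn": "play_rows", "kwargs": {
  "motion": [
    [[4.2, 1.4, 0, 0, 0, -8], [8.5, 2.8, 0, 0, 0, -16], [12.7, 4.1, 0, 0, 0, -24], [17, 5.5, 0, 0, 0, -32], [21.2, 6.9, 0, 0, 0, -40]]
  ]
}}

```text
time: 52.95
tool_pos: [500.1, 202.2, 233.6]
tcp_rot: [-179.9, -0.1, 155.8]
ft_force: [0.6, -1.2, -0.7]
finger_gap: 85.6
grip_force: 0.0
```

Emit:
{"fn": "play_rows", "kwargs": {
  "motion": [
    [[4, -0.8, 0, 0, 0, -6], [8.4, -1.6, 0, 0, 0, -11], [8.4, -1.6, 2, 0, 0, -11], [8.4, -1.6, 3, 0, 0, -11], [8.4, -1.6, 3, 0, 0, -11]]
  ]
}}

```text
time: 53.45
tool_pos: [417.1, 220.1, 202.6]
tcp_rot: [-179.8, -0.3, 166.5]
ft_force: [-0.4, -0.3, -0.4]
finger_gap: 85.1
grip_force: 0.0
```

Emit:
{"fn": "play_rows", "kwargs": {
  "motion": [
    [[0, 0, 0, 0, 0, 0], [0, 0, 0, 0, 0, 0], [0, 0, 0, 0, 0, 0]]
  ]
}}

```text
time: 53.75
tool_pos: [419.4, 220.8, 206.3]
tcp_rot: [180.0, 0.0, 166.5]
ft_force: [0.1, -0.2, 0.5]
finger_gap: 85.1
grip_force: 0.0
```

Run:
```python
from fit import *
where();d=snap('wrist','w21.png');print(cups(d,47,(413.6,220.9)))
```

```text
t 53.75 jig [-149.1  419.6] z 206.3 yawrel 179.93 F [ 0.1 -0.2  0.5] gap 85.1 grip 0.0 j6 -55
[(1.1, 0.93, [412.8, 221.6], [-155.7, 418.9]), (50.2, 0.94, [385.9, 183.2], [-172.8, 375.3]), (67.7, 1.09, [353.3, 206.4], [-209.9, 390.2])]
```

Emit:
{"fn": "play_rows", "kwargs": {
  "motion": [
    [[0.6, -0.1, 4, 0, 0, 0], [0.6, -0.1, 8, 0, 0, 0], [0.6, -0.1, 12, 0, 0, 0], [0.6, -0.1, 15, 0, 0, 0], [0.6, -0.1, 16, 0, 0, 0]]
  ]
}}

```text
time: 54.3
tool_pos: [410.3, 220.3, 42.6]
tcp_rot: [-179.8, -0.2, 166.5]
ft_force: [-0.6, -0.2, -0.1]
finger_gap: 85.1
grip_force: 0.0
```

Emit:
{"fn": "play_rows", "kwargs": {
  "motion": [
    [[0, 0, 1, 0, 0, 0], [0, 0, 1.6, 0, 0, 0], [0, 0, 1.6, 0, 0, 0]]
  ]
}}

```text
time: 54.6
tool_pos: [413.2, 221.6, 30.3]
tcp_rot: [180.0, 0.0, 166.5]
ft_force: [0.6, -0.5, -0.1]
finger_gap: 85.4
grip_force: 0.0
```

Emit:
{"fn": "play_rows", "kwargs": {
  "motion": [
    [[0, 0, 0, 0, 0, 0], [0, 0, 0, 0, 0, 0], [0, 0, 0, 0, 0, 0], [0, 0, 0, 0, 0, 0], [0, 0, 0, 0, 0, 0]]
  ],
  "jaw": 0,
  "squeeze": 40
}}

```text
time: 55.1
tool_pos: [414.1, 221.7, 31.9]
tcp_rot: [179.9, 0.2, 166.5]
ft_force: [-2.1, -2.9, 9.4]
finger_gap: 58.2
grip_force: 40.8
```

```bash
python3 -c "
from fit import *
where()"
```

```text
t 55.1 jig [-154.4  419.3] z 31.9 yawrel 179.99 F [-2.1 -2.9  9.4] gap 58.2 grip 40.8 j6 -55
```

Emit:
{"fn": "play_rows", "kwargs": {
  "motion": [
    [[0, 0, -2, 0, 0, 0], [0, 0, -6, 0, 0, 0], [0, 0, -10.5, 0, 0, 0], [0, 0, -15, 0, 0, 0], [0, 0, -19.5, 0, 0, 0]]
  ]
}}

```text
time: 55.6
tool_pos: [412.4, 221.3, 227.3]
tcp_rot: [180.0, 0.1, 166.5]
ft_force: [0.7, 0.4, -1.2]
finger_gap: 58.1
grip_force: 43.2
```

Emit:
{"fn": "play_rows", "kwargs": {
  "motion": [
    [[0, 0, -2, 0, 0, 0], [0, 0, -3.5, 0, 0, 0], [-1, -3, -3.5, 0, 0, 0], [-3, -7, -3.5, 0, 0, 0], [-5, -11, -3.5, 0, 0, 0]]
  ]
}}

```text
time: 56.1
tool_pos: [435.1, 101.8, 259.3]
tcp_rot: [-180.0, -0.0, 166.6]
ft_force: [1.3, -0.3, -1.3]
finger_gap: 58.3
grip_force: 43.2
```

Emit:
{"fn": "play_rows", "kwargs": {
  "motion": [
    [[-2, -4, 0, 0, 0, 0], [-4, -8, 0, 0, 0, 0], [-6, -12, 0, 0, 0, 0], [-8, -16, 0, 0, 0, 0], [-8, -19.4, 0, 0, 0, 0]]
  ]
}}

```text
time: 56.6
tool_pos: [468.2, -107.0, 258.8]
tcp_rot: [-180.0, -0.1, 166.5]
ft_force: [-0.2, 0.2, -0.9]
finger_gap: 58.3
grip_force: 43.2
```

Emit:
{"fn": "play_rows", "kwargs": {
  "motion": [
    [[0, 0, 4, 0, 0, 0], [0, 0, 8, 0, 0, 0], [0, 0, 12, 0, 0, 0], [0, 0, 15.5, 0, 0, 0], [0, 0, 18, 0, 0, 0]]
  ]
}}

```text
time: 57.1
tool_pos: [465.8, -103.9, 76.2]
tcp_rot: [180.0, -0.3, 166.5]
ft_force: [1.2, 0.3, -0.5]
finger_gap: 57.9
grip_force: 43.2
```

Emit:
{"fn": "play_rows", "kwargs": {
  "motion": [
    [[0, 0, 0, 0, 0, 0], [0, 0, 0, 0, 0, 0], [0, 0, 0, 0, 0, 0]]
  ]
}}

```text
time: 57.4
tool_pos: [469.3, -105.0, 81.6]
tcp_rot: [-180.0, 0.1, 166.5]
ft_force: [1.0, 0.3, -1.1]
finger_gap: 58.2
grip_force: 43.4
```

```bash
python3 -c "
from fit import *
where()"
```

```text
t 57.4 jig [-24.6 114.5] z 81.6 yawrel 179.99 F [ 1.   0.3 -1.1] gap 58.2 grip 43.4 j6 -95
```

Position good; expected seat at TCP ≈ 44. Lower.

Emit:
{"fn": "play_rows", "kwargs": {
  "motion": [
    [[0, 0, 1, 0, 0, 0], [0, 0, 2, 0, 0, 0], [0, 0, 2.8, 0, 0, 0], [0, 0, 3.3, 0, 0, 0], [0, 0, 3.6, 0, 0, 0]]
  ]
}}

```text
time: 57.9
tool_pos: [468.2, -104.6, 43.8]
tcp_rot: [180.0, -0.0, 166.5]
ft_force: [-4.4, 2.0, 22.2]
finger_gap: 58.4
grip_force: 44.9
```

Emit:
{"fn": "play_rows", "kwargs": {
  "motion": [
    [[0, 0, 0.1, 0, 0, 0], [0, 0, 0.2, 0, 0, 0], [0, 0, 0.2, 0, 0, 0]]
  ]
}}

```text
time: 58.2
tool_pos: [469.7, -104.8, 44.1]
tcp_rot: [180.0, 0.2, 166.5]
ft_force: [-6.0, 2.6, 18.0]
finger_gap: 58.1
grip_force: 44.5
```

```bash
python3 -c "
from fit import *
where()"
```

```text
t 58.2 jig [-24.3 114.7] z 44.1 yawrel 179.99 F [-6.   2.6 18. ] gap 58.1 grip 44.5 j6 -95
```

Emit:
{"fn": "play_rows", "kwargs": {
  "motion": [
    [[0, 0, -0.2, 0, 0, 0], [0, 0, -0.2, 0, 0, 0]]
  ]
}}

```text
time: 58.4
tool_pos: [468.5, -104.7, 44.1]
tcp_rot: [-180.0, 0.0, 166.5]
ft_force: [-0.6, 0.7, 0.2]
finger_gap: 58.4
grip_force: 43.5
```

Emit:
{"fn": "play_rows", "kwargs": {
  "motion": [
    [[0, 0, 0, 0, 0, 0], [0, 0, 0, 0, 0, 0], [0, 0, 0, 0, 0, 0], [0, 0, 0, 0, 0, 0], [0, 0, 0, 0, 0, 0]]
  ],
  "jaw": 1
}}

```text
time: 58.9
tool_pos: [468.1, -104.6, 43.7]
tcp_rot: [180.0, -0.0, 166.5]
ft_force: [-0.2, -0.5, -0.3]
finger_gap: 85.6
grip_force: 0.0
```

Emit:
{"fn": "play_rows", "kwargs": {
  "motion": [
    [[0, 0, -3, 0, 0, 0], [0, 0, -7, 0, 0, 0], [0, 0, -11, 0, 0, 0], [0, 0, -11, 0, 0, 0], [0, 0, -11, 0, 0, 0]]
  ]
}}

```text
time: 59.4
tool_pos: [469.1, -104.9, 155.2]
tcp_rot: [-180.0, 0.2, 166.5]
ft_force: [-1.0, 0.1, -0.7]
finger_gap: 85.2
grip_force: 0.0
```

Emit:
{"fn": "play_rows", "kwargs": {
  "motion": [
    [[-3, 0, 0, 0, 0, 0], [-6, 0, 0, 0, 0, 0], [-7.6, 0, 0, 0, 0, 0], [-7.6, 0, 0, 0, 0, 0], [-7.6, 0, 0, 0, 0, 0]]
  ]
}}

```text
time: 59.9
tool_pos: [540.7, -121.9, 151.9]
tcp_rot: [180.0, -0.2, 166.5]
ft_force: [0.0, -0.1, -0.5]
finger_gap: 85.5
grip_force: 0.0
```

Emit:
{"fn": "play_rows", "kwargs": {
  "motion": [
    [[0, 0, 0, 0, 0, 0], [0, 0, 0, 0, 0, 0], [0, 0, 0, 0, 0, 0]]
  ]
}}

```text
time: 60.2
tool_pos: [541.6, -122.2, 153.9]
tcp_rot: [-180.0, 0.0, 166.5]
ft_force: [0.0, 0.0, 0.5]
finger_gap: 85.7
grip_force: 0.0
```

Run:
```python
from fit import *
where();d=snap('wrist','w22.png');print(cups(d,59,P+RM@(-25,115)))
```

```text
t 60.2 jig [ 49.6 114.5] z 153.9 yawrel 179.99 F [0.  0.  0.5] gap 85.7 grip 0.0 j6 -95
[(4.7, 0.98, [466.0, -105.2], [-27.8, 113.4]), (7.5, 1.16, [473.7, -102.0], [-21.0, 118.3]), (58.5, 0.98, [447.5, -138.5], [-38.0, 76.7]), (11.4, 1.16, [464.2, -98.3], [-31.2, 119.7])]
```

Emit:
{"fn": "play_rows", "kwargs": {
  "motion": [
    [[-0.1, 0, 3, 0, 0, 0], [-0.1, 0, 6, 0, 0, 0], [-0.1, 0, 7.6, 0, 0, 0], [-0.1, 0, 7.6, 0, 0, 0], [-0.1, 0, 7.6, 0, 0, 0]]
  ]
}}

```text
time: 60.75
tool_pos: [543.2, -122.6, 78.4]
tcp_rot: [-180.0, 0.0, 166.5]
ft_force: [0.2, 0.7, 1.1]
finger_gap: 85.1
grip_force: 0.0
```

Emit:
{"fn": "play_rows", "kwargs": {
  "motion": [
    [[0, 0, 0, 0, 0, 0], [0, 0, 0, 0, 0, 0], [0, 0, 0, 0, 0, 0], [0, 0, 0, 0, 0, 0], [0, 0, 0, 0, 0, 0]]
  ],
  "jaw": 0,
  "squeeze": 60
}}

```text
time: 61.25
tool_pos: [543.4, -122.9, 78.6]
tcp_rot: [-180.0, 0.1, 166.5]
ft_force: [-1.3, -0.7, 4.5]
finger_gap: 24.4
grip_force: 58.9
```

Emit:
{"fn": "play_rows", "kwargs": {
  "motion": [
    [[0, 0, -1, 0, 0, 0], [0, 0, -2, 0, 0, 0], [0, 0, -3, 0, 0, 0], [0, 0, -4, 0, 0, 0], [0, 0, -4.5, 0, 0, 0]]
  ]
}}

```text
time: 61.75
tool_pos: [542.9, -122.7, 123.6]
tcp_rot: [-180.0, 0.0, 166.5]
ft_force: [2.9, -3.6, -9.3]
finger_gap: 24.1
grip_force: 59.2
```

Emit:
{"fn": "play_rows", "kwargs": {
  "motion": [
    [[0, 0, 0, 0, 0, 0], [0, 0, 0, 0, 0, 0]]
  ]
}}

```text
time: 61.95
tool_pos: [542.8, -122.7, 122.4]
tcp_rot: [-180.0, -0.0, 166.5]
ft_force: [3.5, -5.2, -8.6]
finger_gap: 24.1
grip_force: 59.2
```

```bash
python3 -c "
from fit import *
where()"
```

```text
t 61.95 jig [ 51.  114.4] z 122.4 yawrel 179.98 F [ 3.5 -5.2 -8.6] gap 24.1 grip 59.2 j6 -95
```

Emit:
{"fn": "play_rows", "kwargs": {
  "motion": [
    [[0, 0, 0, 0, 0, 6], [0, 0, 0, 0, 0, 12], [0, 0, 0, 0, 0, 18], [0, 0, 0, 0, 0, 24], [0, 0, 0, 0, 0, 30]]
  ]
}}

```text
time: 62.45
tool_pos: [542.7, -122.9, 122.1]
tcp_rot: [-180.0, -0.0, 136.3]
ft_force: [2.8, -5.1, -7.6]
finger_gap: 24.2
grip_force: 59.3
```

Emit:
{"fn": "play_rows", "kwargs": {
  "motion": [
    [[0, 0, 0, 0, 0, 6], [0, 0, 0, 0, 0, 12], [0, 0, 0, 0, 0, 18], [0, 0, 0, 0, 0, 24], [0, 0, 0, 0, 0, 30]]
  ]
}}

```text
time: 62.95
tool_pos: [542.5, -123.0, 122.0]
tcp_rot: [-179.9, 0.0, 106.3]
ft_force: [2.0, -7.0, -8.5]
finger_gap: 23.8
grip_force: 59.3
```

Emit:
{"fn": "play_rows", "kwargs": {
  "motion": [
    [[0, 0, 0, 0, 0, 6], [0, 0, 0, 0, 0, 12], [0, 0, 0, 0, 0, 18], [0, 0, 0, 0, 0, 24], [0, 0, 0, 0, 0, 30]]
  ]
}}

```text
time: 63.45
tool_pos: [542.1, -123.1, 121.8]
tcp_rot: [-179.9, 0.1, 76.3]
ft_force: [0.1, -5.8, -8.1]
finger_gap: 23.9
grip_force: 59.3
```

Emit:
{"fn": "play_rows", "kwargs": {
  "motion": [
    [[0, 0, 0, 0, 0, 1], [0, 0, 0, 0, 0, 1], [0, 0, 0, 0, 0, 1]]
  ]
}}

```text
time: 63.75
tool_pos: [542.1, -123.1, 121.8]
tcp_rot: [-179.9, 0.1, 75.5]
ft_force: [0.4, -6.6, -8.6]
finger_gap: 24.3
grip_force: 59.3
```

```bash
python3 -c "
from fit import *
where()"
```

```text
t 63.75 jig [ 50.4 113.8] z 121.8 yawrel 89.0 F [ 0.4 -6.6 -8.6] gap 24.3 grip 59.3 j6 -4
```

Emit:
{"fn": "play_rows", "kwargs": {
  "motion": [
    [[0, 0, 1, 0, 0, 0], [0, 0, 2, 0, 0, 0], [0, 0, 3, 0, 0, 0], [0, 0, 3.8, 0, 0, 0], [0, 0, 3.8, 0, 0, 0]]
  ]
}}

```text
time: 64.25
tool_pos: [542.2, -123.1, 83.9]
tcp_rot: [-179.9, 0.1, 75.5]
ft_force: [-0.0, -5.5, -5.8]
finger_gap: 24.4
grip_force: 59.8
```

Emit:
{"fn": "play_rows", "kwargs": {
  "motion": [
    [[0, 0, 0, 0, 0, 0], [0, 0, 0, 0, 0, 0], [0, 0, 0, 0, 0, 0], [0, 0, 0, 0, 0, 0], [0, 0, 0, 0, 0, 0]]
  ],
  "jaw": 1
}}

```text
time: 64.75
tool_pos: [543.2, -122.4, 85.1]
tcp_rot: [180.0, -0.0, 75.5]
ft_force: [0.1, 0.2, -0.7]
finger_gap: 85.4
grip_force: 0.0
```

Emit:
{"fn": "play_rows", "kwargs": {
  "motion": [
    [[0, 0, -4, 0, 0, 0], [0, 0, -8, 0, 0, 0], [0, 0, -12, 0, 0, 0], [0, 0, -15, 0, 0, 0], [0, 0, -15, 0, 0, 0]]
  ]
}}

```text
time: 65.25
tool_pos: [545.8, -123.3, 241.2]
tcp_rot: [179.4, 0.0, 75.5]
ft_force: [0.2, -0.9, 0.3]
finger_gap: 85.7
grip_force: 0.0
```

Emit:
{"fn": "play_rows", "kwargs": {
  "motion": [
    [[0, 0, 0, 0, 0, 0], [0, 0, 0, 0, 0, 0], [0, 0, 0, 0, 0, 0]]
  ]
}}

```text
time: 65.55
tool_pos: [542.1, -122.2, 232.9]
tcp_rot: [-179.8, -0.0, 75.5]
ft_force: [-0.6, -0.4, -0.3]
finger_gap: 85.9
grip_force: 0.0
```

Run:
```python
from fit import *
where();d=snap('wrist','w23.png')
g=d['pixels'].max(2).astype(int);m=((g<60)*255).astype(np.uint8)
n,l,st,ce=cv2.connectedComponentsWithStats(cv2.morphologyEx(m,cv2.MORPH_OPEN,np.ones((9,9))))
for y in(115,0):
    u,v=map(int,pix(d,[*(P+RM@(50.5,y)),108]))
    print(u,v,[ (st[i].tolist(),ce[i].round(1).tolist()) for i in range(1,n) if np.hypot(*(ce[i]-[u,v]))<40])
    # arm end (bright pin top) expected over station, z ~80
    q=pix(d,[*(P+RM@(-24.3,y)),82]);print('pin expected',np.round(q))
    b=((d['pixels'].min(2)>185)*255).astype(np.uint8);x0,y0=int(q[0])-25,int(q[1])-25
    sub=d['pixels'][y0:y0+50,x0:x0+50].astype(int);c=cv2.HoughCircles(cv2.cvtColor(sub.astype(np.uint8),cv2.COLOR_RGB2GRAY),cv2.HOUGH_GRADIENT,1,8,param1=100,param2=9,minRadius=5,maxRadius=11)
    print(None if c is None else (c[0][:4]+[x0,y0,0]).round().tolist())
    print(cups(d,59,P+RM@(-24.5,y))[:2])
```

```text
t 65.55 jig [ 50.2 114.6] z 232.9 yawrel 88.99 F [-0.6 -0.4 -0.3] gap 85.9 grip 0.0 j6 -4
321 191 [([306, 173, 29, 32, 755], [320.1, 189.0])]
pin expected [241. 186.]
[[240.0, 186.0, 6.0], [250.0, 176.0, 8.0], [230.0, 198.0, 8.0], [230.0, 172.0, 6.0]]
[(2.3, 0.89, [468.3, -102.6], [-26.1, 116.5])]
323 309 [([309, 287, 27, 32, 743], [322.1, 302.3])]
pin expected [251. 296.]
[[266.0, 276.0, 7.0], [250.0, 294.0, 6.0], [236.0, 282.0, 10.0]]
[(1.7, 0.92, [441.0, -217.5], [-25.9, -1.6]), (10.5, 0.88, [438.1, -205.4], [-31.6, 9.5])]
```

```bash
python3 -c "
from bench import job
print(job.hand_in())"
```

```text
the job is handed in; nothing more can be done
None
```

I handed the job in at 65.6 s, but it returned no verdict: the three cured cups are nested on the stack, both fresh cups are clamped (left and middle stations, fingers measured down over the cup middles), and I didn't touch the tape or padlock.

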